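Pack and wedge a tube upright in the bench fixture

ROBOT

A 6-joint arm with a two-finger parallel gripper is mounted at the origin on the work surface. World frame = base frame: x ahead of the robot, y to its left, z up, the work surface at z = 0. Lengths are in mm, angles in degrees, forces in N, time in s.
With the tool pointing down it reaches from about 350 to 850 mm from the base axis. Payload 8.1 kg.
Tool frame: the origin (TCP) lies between the finger pads; the fingertips stand 14 mm ahead of it and the grasp point (between the pads) lies 5 mm behind it; z points along the fingers, x is the direction in which the jaws open and shut, and the axes are right-handed (so a half turn about z gives the same grasp; the last joint's range is limited). The gripper opens to 85 mm and grips with 20 to 120 N. Pads are 22 mm wide; open, the fingers measure 114 mm over their backs; the gripper's body (76 mm by 85 mm) begins 54 mm behind the grasp point. The pads swing forward as they close: fully open they stand 13 mm farther back than shut.
Start: joints at [-71.356, 7.471, 85.268, -0, 87.261, -4.893], TCP at [239.626, -550.077, 245.292] pointing down, gripper open.
Joint ranges: [-169.43, 169.43], [-51.17, 129.36], [1.28, 143.12], [-76.62, 256.62], [0, 156.53], [-152.29, 152.29]. Speed limits (degrees/s): [136.94, 136.94, 159.86, 180, 180, 180].

INTERFACE

Orientations are given as [roll, pitch, yaw] about the fixed x, y, z axes, in that order (R = Rz(yaw) Ry(pitch) Rx(roll)).
In Python, from bench import r, vision, job gives the robot as it stands.
- The arm moves only by the tool send_rows, never from a script. Its arguments are lists of equal length, an entry for each row: "dp": the shift along the world's x, y, z in mm, a list of three; "rot": the turn, a rotation vector about the world's x, y, z in rad, a list of three. In form: {"dp": [[tx, ty, tz], ...], "rot": [[wx, wy, wz], ...]}. A call has 1 to 5 rows; each row is the pose to reach, as a shift and turn from the pose commanded when the call began; what a row does not reach only later rows make up. A row lasts 1/8 s, in which the tool goes at most 62.5 mm and 10.7 degrees, less where a joint would pass 70% of its speed; a pose out of reach is approached as far as the arm can. A call with a gripper value outside its range is refused whole. "jaw" is the finger opening in mm, from 0 to 85.4, set as the call begins (left out, the last holds). The fingers move at their own pace and stop on an object; "force" is the grip in N (left out, the last holds). Time passes only in rows, so rows that repeat a pose let the fingers close. It gives the time, the measured TCP pose, the force and the opening at its end, in the units of the state.
- r.sense(): the state, without advancing time (a new reading comes with each control period).
- vision.snapshot(name): name is "scene" or "side" or "wrist"; returns a dict with "pixels" (384x512x3 uint8, red, green, blue), "depth" (384x512 float32, mm along the optical axis (not along the pixel's ray), 0 where there is no reading), "intrinsics" (3x3 intrinsics, pixels), "world_from_camera" (4x4, takes a point from camera to world coordinates); the wrist camera has in their place "T_tool_cam" (4x4, takes a point from camera to tool coordinates, whose origin is the TCP and whose axes are the tool frame's). Camera axes: x right, y down, z forward; pixel columns grow to the right and rows downward; lengths in mm; the calibration is good to about 2 mm. The wrist camera is an equidistant fisheye: a pixel r from the principal point sees the ray r / f radians off the axis. A picture is of the moment at which its call begins: read the wrist's pose just before it.
- job.hand_in(): hands the job in, once; it reports no verdict.
The state is a dict: "time": time; "joint_pos": joint angles; "qd": joint speeds; "joint_efforts": joint torques, N m; "tool_pos": TCP position; "tcp_rot": TCP orientation; "ft_force": force on the tool from outside, world axes, zero at the start; "wrist_torque": the same for the moment, N m; "finger_gap": finger opening in mm.
Only numpy, scipy, OpenCV 4.12 (cv2) and the standard library are available. Lean on these libraries where they do the work, as an engineer would, in place of code of your own. Each camera call takes 0.05 s, during which the arm holds its last target.

TASK

Stand the long round tube upright in the socket of the bench fixture, then fill the gap between it and the sloping stop: stand steel packing plates upright in it, one after another against the tube, until the wedge will close what is left. Push the wedge down between the last plate and the stop, its sloping face to the stop, until you feel it go tight and it presses the tube firmly into the vee block. Finish while still gripping the wedge and keeping your push on it, so that the stack stays tight for tacking; do not let go, and leave the other things on the bench where they are.

Things in the scene. Friction and masses are not known exactly. Their poses are not given: they have to be found in the camera images.
- fixture: the fixture's dark steel base block, bolted to the bench, 100 (x) x 240 (y) x 40 mm high; origin at the centre of its underside, z up. The row vee block - tube - plates - wedge - stop runs along its y axis: vee block at the +y end, stop at the -y end
- socket (a point): centre of the mouth of the round blind socket in the top of the base block, 50 mm to +y of its centre: 35 mm diameter, 34 mm deep, its floor 6 mm above the bench. A tube fully in the vee is concentric with it
- vee: bright steel vee block fixed on the base block behind the socket, 64 wide x 34 deep x 85 mm high; its shallow upright 120 degree vee opens towards -y of the fixture and takes the side of the tube. Origin at the socket mouth, on the axis of a 30 mm tube that touches both vee faces; the block's front face lies 11.5 mm to +y of it. The tube must go down at least 1 mm to -y of this axis so as not to catch on top of the vee
- stop: dark steel wedge stop bolted on the base block; its axes are those of the fixture. Upright leaf 30 wide (x), 75 mm high, with a rib and a 50 x 70 x 10 mm foot behind it (to -y). The face towards the tube slopes back at 1 in 4: at height h above the base block it lies h/4 to -y of the origin. Origin: mid-width of the foot of that face, on the top of the base block. The gap from here to the near side of a tube seated in the vee is 12 to 26 mm
- tube: plain steel tube, 30 mm diameter, 150 mm long, 0.3 to 0.65 kg, standing on end on the bench; origin at the centre of its lower end, z along it. In the socket it stands 116 mm above the base block
- rack: wooden rack, 60 (x) x 170 (y) x 42 mm high, fixed, holding three packing plates and the wedge upright in slots; inner floor 6 mm above the bench. Origin at the centre of its underside; plates at y = +4, -30 and -64 mm, flat face of the wedge at y = +68 mm
- packer1: steel packing plate 1 of 3, all alike: 40 wide (x) x 8 thick (y) x 100 mm high (z), 0.25 kg, top corners cropped by 7 mm, on end in the rack; origin at the centre of its lower end. Wider than tube and stop, so it can be gripped by its two long edges, 40 mm apart, and lowered in; gripped off its middle, towards the stop, the fingers clear a plate already in
- packer2: steel packing plate 2 of 3, all alike: 40 wide (x) x 8 thick (y) x 100 mm high (z), 0.25 kg, top corners cropped by 7 mm, on end in the rack; origin at the centre of its lower end. Wider than tube and stop, so it can be gripped by its two long edges, 40 mm apart, and lowered in; gripped off its middle, towards the stop, the fingers clear a plate already in
- packer3: steel packing plate 3 of 3, all alike: 40 wide (x) x 8 thick (y) x 100 mm high (z), 0.25 kg, top corners cropped by 7 mm, on end in the rack; origin at the centre of its lower end. Wider than tube and stop, so it can be gripped by its two long edges, 40 mm apart, and lowered in; gripped off its middle, towards the stop, the fingers clear a plate already in
- wedge: aluminium wedge, 40 wide (x), 110 mm high, 0.28 kg, toe down in the rack: flat face at y = 0, sloping face to -y, 11.5 mm thick at the toe, growing by 1 mm in 4 to 31.5 mm at 80 mm up, then a parallel head 30 mm high. Origin at the toe, mid-width, on the flat face; z up. Its slope matches the stop. Tight, its toe is 2 to 45 mm above the base block
- wedge_head (a point): middle of the wedge's head, 15.75 mm from the flat face, 95 mm above the toe: the place to grip, by the sides 40 mm apart. The wedge closes what is left of the gap when that is 0.5 to 11 mm at the foot of the stop (one or two plates in). Lowered straight it meets the stop first, so keep it pushed to +y against the plates; some 15 N down makes it tight
- square_offcut: bystander: dark square tube offcut 28 x 28 x 95 mm high, standing; origin at its underside
- pipe_offcut: bystander: short wide round offcut, 48 mm diameter, 62 mm high, standing; origin at its underside
- hammer: bystander: hammer lying on the bench
- spanner: bystander: spanner lying on the bench
- screwdriver: bystander: screwdriver lying on the bench
- oil_bottle: bystander: white oil bottle, 64 mm diameter, 170 mm high
- cutting_disc: bystander: thin cutting disc, 115 mm diameter, flat on the bench
Mind the look-alikes: they are no part of the job. Leave any red or yellow look-alike of the packer2 alone.

How it is judged (in metres and radians):
On the way, in this order (a step that is already met when the one before it is completed fails the run):
1. the tube stands upright in the socket, let go (z of tube in the frame of fixture between 0.003 and 0.01 m and horizontal distance between tube and socket below 0.004 m and angle between tube's own z axis and vertical below 0.05 rad and contact force between the fingers and tube below 0.1 N), for 0.2 s.
2. with the tube in the socket, a packing plate stands upright on the base block in the gap between tube and stop, let go (z of tube in the frame of fixture between 0.003 and 0.01 m and horizontal distance between tube and socket below 0.004 m and angle between tube's own z axis and vertical below 0.05 rad and (((x of packer1 in the frame of fixture between -0.012 and 0.012 m and y of packer1 in the frame of stop above 0 m and y of packer1 in the frame of fixture below 0.036 m) and (z of packer1 in the frame of fixture between 0.036 and 0.044 m and angle between packer1's own z axis and vertical below 0.09 rad) and contact force between the fingers and packer1 below 0.1 N) or ((x of packer2 in the frame of fixture between -0.012 and 0.012 m and y of packer2 in the frame of stop above 0 m and y of packer2 in the frame of fixture below 0.036 m) and (z of packer2 in the frame of fixture between 0.036 and 0.044 m and angle between packer2's own z axis and vertical below 0.09 rad) and contact force between the fingers and packer2 below 0.1 N) or ((x of packer3 in the frame of fixture between -0.012 and 0.012 m and y of packer3 in the frame of stop above 0 m and y of packer3 in the frame of fixture below 0.036 m) and (z of packer3 in the frame of fixture between 0.036 and 0.044 m and angle between packer3's own z axis and vertical below 0.09 rad) and contact force between the fingers and packer3 below 0.1 N))), for 0.2 s.
At the end, for the whole second after the job is handed in: Fingers hold the wedge (>3 N), upright (7 deg), toe 1.5-50 mm above the base block, not resting on it, slope to the stop, pressing stop and a plate >4 N each. The plates in the gap, one at least, stand on the block (5 deg). Tube in the socket (4 mm, 3 deg), pressed into the vee >2.5 N. At rest (z of tube in the frame of fixture between 0.003 and 0.01 m and horizontal distance between tube and socket below 0.004 m and angle between tube's own z axis and vertical below 0.05 rad and contact force between tube and vee above 2.5 N and contact force between wedge and stop above 4 N and (contact force between wedge and packer1 above 4 N or contact force between wedge and packer2 above 4 N or contact force between wedge and packer3 above 4 N) and (((x of packer1 in the frame of fixture between -0.012 and 0.012 m and y of packer1 in the frame of stop above 0 m and y of packer1 in the frame of fixture below 0.036 m) and (z of packer1 in the frame of fixture between 0.036 and 0.044 m and angle between packer1's own z axis and vertical below 0.09 rad)) or ((x of packer2 in the frame of fixture between -0.012 and 0.012 m and y of packer2 in the frame of stop above 0 m and y of packer2 in the frame of fixture below 0.036 m) and (z of packer2 in the frame of fixture between 0.036 and 0.044 m and angle between packer2's own z axis and vertical below 0.09 rad)) or ((x of packer3 in the frame of fixture between -0.012 and 0.012 m and y of packer3 in the frame of stop above 0 m and y of packer3 in the frame of fixture below 0.036 m) and (z of packer3 in the frame of fixture between 0.036 and 0.044 m and angle between packer3's own z axis and vertical below 0.09 rad))) and (not (x of packer1 in the frame of fixture between -0.012 and 0.012 m and y of packer1 in the frame of stop above 0 m and y of packer1 in the frame of fixture below 0.036 m) or (z of packer1 in the frame of fixture between 0.036 and 0.044 m and angle between packer1's own z axis and vertical below 0.09 rad)) and (not (x of packer2 in the frame of fixture between -0.012 and 0.012 m and y of packer2 in the frame of stop above 0 m and y of packer2 in the frame of fixture below 0.036 m) or (z of packer2 in the frame of fixture between 0.036 and 0.044 m and angle between packer2's own z axis and vertical below 0.09 rad)) and (not (x of packer3 in the frame of fixture between -0.012 and 0.012 m and y of packer3 in the frame of stop above 0 m and y of packer3 in the frame of fixture below 0.036 m) or (z of packer3 in the frame of fixture between 0.036 and 0.044 m and angle between packer3's own z axis and vertical below 0.09 rad)) and z of wedge in the frame of fixture between 0.0415 and 0.09 m and x of wedge in the frame of fixture between -0.012 and 0.012 m and y of stop in the frame of wedge below 0 m and angle between wedge's own z axis and vertical below 0.12 rad and contact force between wedge and fixture below 0.5 N and contact force between the fingers and wedge above 3 N and linear speed of each of wedge, tube below 0.01 m/s); the arm keeps its last pose, push and grip.
It fails at once if another thing on the bench is knocked over or moved more than 40 mm (distance of any of square_offcut, pipe_offcut, hammer, spanner, screwdriver, oil_bottle, cutting_disc from where it was at the start of the episode above 0.04 m or angle between any of square_offcut, pipe_offcut, oil_bottle's own z axis and vertical above 0.5 rad).
It also fails if it takes over 72 s, if anything falls off the work surface, if the arm or the gripper's body presses on something with over 40 N, if the wrist force passes 120 N, or if a joint passes its speed limit or range.

## Working session

There is one attempt and no reset: what is moved stays moved. The work goes in short steps, Python scripts to look and compute and a tool call to move; the robot and the scene stay as the last step left them, time stands still between calls to the robot, and variables do not carry over. Pictures are saved under pics/ and viewed, and the job is handed in when it is done.

Besides the shell and the picture viewer there is one more tool, called as name(argument=value, ...) on one line, values as JSON. send_rows: Moves the arm, as the interface text tells. Its arguments: {"type":"object","properties":{"dp":{"type":"array"},"rot":{"type":"array"},"jaw":{"type":"number"},"force":{"type":"number"}},"required":["dp","rot"]}

```bash
ls; mkdir -p pics; python3 - <<'E'
from bench import r, vision, job
import cv2, pickle
print(r.sense())
for n in ["scene","side","wrist"]:
    s=vision.snapshot(n)
    pickle.dump(s,open(f"{n}0.pkl","wb"))
    cv2.imwrite(f"pics/{n}0.png",cv2.resize(s["pixels"][:,:,::-1],(800,600),interpolation=cv2.INTER_CUBIC))
    print(n,s["intrinsics"],s.get("world_from_camera",s.get("T_tool_cam")))
E
```

```text
pics
{'time': 0.0, 'joint_pos': array([-7.13562174e+01,  7.51688406e+00,  8.53303796e+01, -2.33193218e-03,
        8.72630054e+01, -4.89060304e+00]), 'qd': array([ 0.03551353, -0.02087461,  0.0139299 ,  0.02255207,  0.06349317,
        0.01851508]), 'joint_efforts': array([-1.21692432e-03, -5.69410014e+01, -5.00547945e+01, -5.39226057e-04,
        1.47797138e-02,  3.97405313e-05]), 'tool_pos': array([ 239.43606494, -549.56167801,  244.21536925]), 'tcp_rot': array([-1.7999292e+02,  1.1006616e-01, -6.6465494e+01]), 'ft_force': array([ 0.35235379, -0.18349637, -0.3972338 ]), 'wrist_torque': array([-0.04687204, -0.06184359, -0.03241414]), 'finger_gap': 85.45916485839675}
scene [[468.06889331   0.         261.40373017]
 [  0.         468.06889331 192.39153553]
 [  0.           0.           1.        ]] [[-7.72784487e-01  5.03040771e-01 -3.86980774e-01  1.12650897e+03]
 [ 6.34593739e-01  6.03079704e-01 -4.83307002e-01  6.72187957e+02]
 [-9.74287592e-03 -6.19067730e-01 -7.85277163e-01  1.24713347e+03]
 [ 0.00000000e+00  0.00000000e+00  0.00000000e+00  1.00000000e+00]]
side [[349.20809706   0.         254.57344514]
 [  0.         349.20809706 191.63337397]
 [  0.           0.           1.        ]] [[ 9.44268359e-01 -1.72684422e-01  2.80245173e-01  2.47765410e+02]
 [-3.28742920e-01 -5.38395148e-01  7.75924453e-01 -8.89000852e+02]
 [ 1.68925752e-02 -8.24809527e-01 -5.65158284e-01  7.07489022e+02]
 [ 0.00000000e+00  0.00000000e+00  0.00000000e+00  1.00000000e+00]]
wrist [[297.31863964   0.         262.55299971]
 [  0.         297.31863964 187.51345407]
 [  0.           0.           1.        ]] [[ 9.99999490e-01 -7.15843925e-04 -7.12926052e-04 -8.98585543e-01]
 [ 9.05379226e-04  9.48101905e-01  3.17965342e-01 -8.14630054e+01]
 [ 4.48312989e-04 -3.17965825e-01  9.48102069e-01 -1.27809062e+02]
 [ 0.00000000e+00  0.00000000e+00  0.00000000e+00  1.00000000e+00]]
```

View pics/scene0.png

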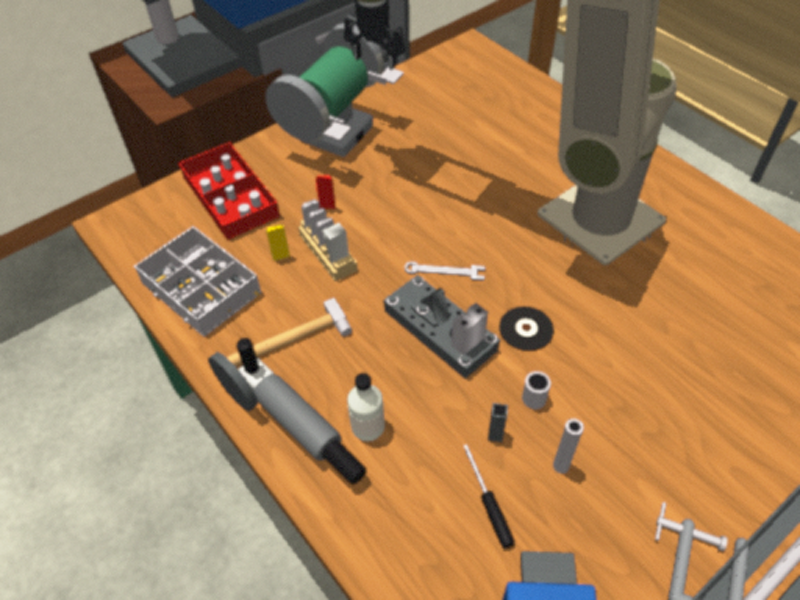

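View pics/side0.png

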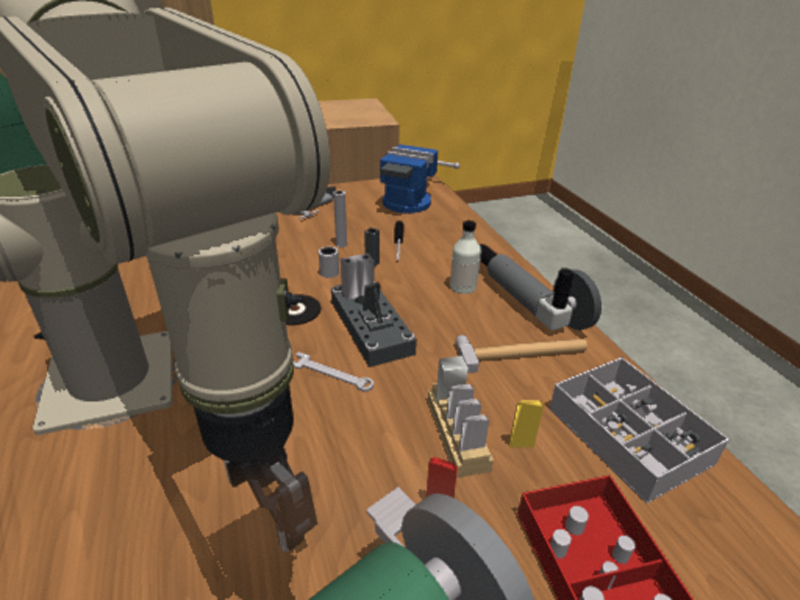

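View pics/wrist0.png

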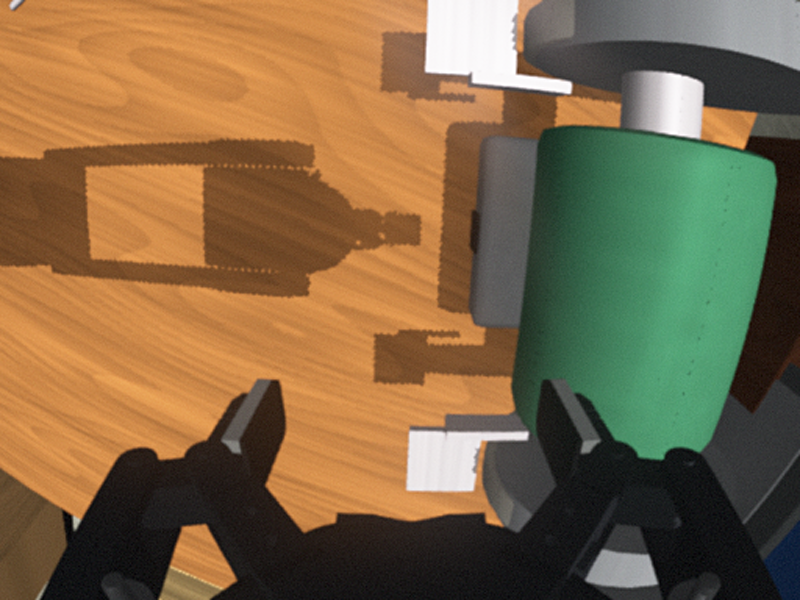

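The scene camera (800x600) shows the tube at about (570,445) with its top at (574,428). The fixture runs from (390,290) to (495,360) with the vee at the right end. The rack is at (327,240), wedge end at (345,250), and the red and yellow look-alikes are at (326,192) and (278,242). I'll back-project these using the depth data.

```bash
cat > h.py <<'E'
import numpy as np, cv2
def cloud(s):
    K=s["intrinsics"];T=s["world_from_camera"];d=s["depth"]
    v,u=np.mgrid[0:384,0:512]
    P=np.stack([(u-K[0,2])/K[0,0]*d,(v-K[1,2])/K[1,1]*d,d],-1)
    W=P@T[:3,:3].T+T[:3,3]
    W[d<=0]=np.nan
    return W
E
python3 - <<'E'
import pickle,cv2,numpy as np
from h import *
for n in ["scene","side"]:
    s=pickle.load(open(n+"0.pkl","rb")); W=cloud(s)
    # topdown map: x 150..900, y -600..450 ; 1px = 1.5mm... 
    lo=np.array([300,-420]); sc=1.0
    im=np.zeros((560,780,3),np.uint8); zb=np.full(im.shape[:2],-1e9)
    w=W.reshape(-1,3); c=s["pixels"].reshape(-1,3)
    m=np.isfinite(w[:,0])&(w[:,2]<260); w=w[m];c=c[m]
    order=np.argsort(w[:,2]); w=w[order];c=c[order]
    i=np.round(w[:,0]-250).astype(int); j=np.round(400-w[:,1]).astype(int)
    ok=(i>0)&(i<559)&(j>0)&(j<779)
    for a,b,cc in zip(i[ok],j[ok],c[ok]):
        cv2.rectangle(im,(b,559-a),(b+1,560-a),cc[::-1].tolist(),-1)
    for y in range(400,-380,-50): cv2.putText(im,str(y),(400-y,10),0,.3,(255,255,255))
    for x in range(250,800,50): cv2.putText(im,str(x),(0,559-(x-250)),0,.3,(255,255,255))
    cv2.imwrite(f"pics/top_{n}.png",im)
E
```

```text
(no output)
```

View pics/top_scene.png

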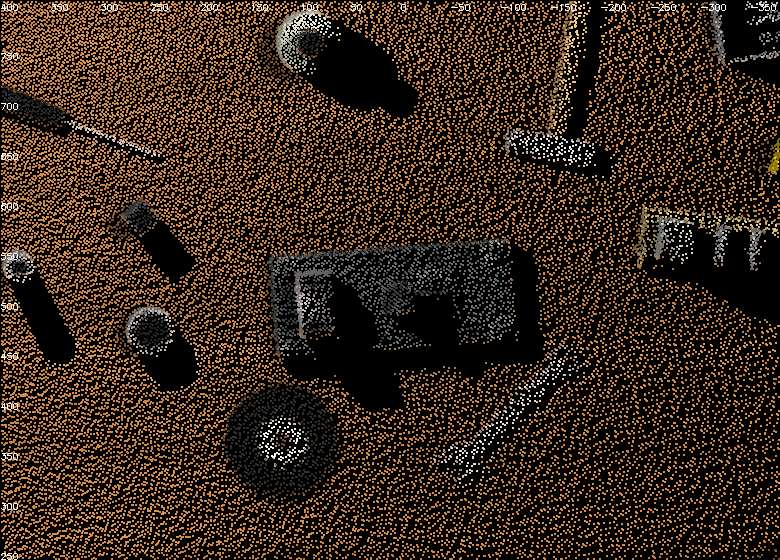

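View pics/top_side.png

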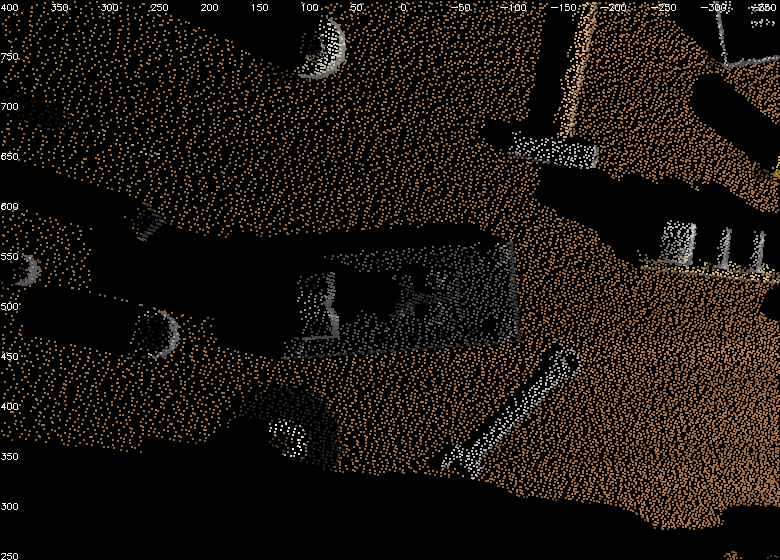

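```bash
python3 - <<'E'
import pickle,cv2,numpy as np
from h import *
def rect(p): 
    r=cv2.minAreaRect(p.astype(np.float32)); return np.round(r[0],1),np.round(r[1],1),round(r[2],2)
for n in ["scene","side"]:
    s=pickle.load(open(n+"0.pkl","rb")); w=cloud(s).reshape(-1,3); w=w[np.isfinite(w[:,0])]
    def box(x0,x1,y0,y1,z0,z1):
        return w[(w[:,0]>x0)&(w[:,0]<x1)&(w[:,1]>y0)&(w[:,1]<y1)&(w[:,2]>z0)&(w[:,2]<z1)]
    print(n,"table z",np.median(box(400,700,-100,150,-15,15)[:,2]))
    p=box(430,580,-140,150,36,44); print(" base top z",np.median(p[:,2]),rect(p[:,:2]))
    p=box(430,580,-140,150,100,135); print(" vee", np.percentile(p[:,2],[5,50,95]) if len(p) else 0, rect(p[:,:2]) if len(p) else 0)
    p=box(430,580,60,150,122,130); print(" veetop", rect(p[:,:2]) if len(p) else 0)
    for a,b in [(47,55),(55,60),(80,120)]:
        p=box(430,580,-130,60,a,b); print(" stop",a, len(p), p.min(0) if len(p) else 0,p.max(0) if len(p) else 0)
    p=box(490,590,340,430,130,165); print(" tube",len(p),p.min(0),p.max(0))
    if len(p): 
        q=p[p[:,2]>140]; print("  circle top",cv2.minEnclosingCircle(q[:,:2].astype(np.float32)))
    p=box(500,650,-460,-200,34,50); print(" rack",rect(p[:,:2]))
    p=box(500,650,-300,-220,90,135); print(" wedge",p.min(0),p.max(0), rect(p[p[:,2]>112][:,:2]))
    for y in (-320,-350,-390):
        pass
    p=box(500,650,-460,-300,98,125); print(" plates",len(p)); h,e=np.histogram(p[:,1],bins=np.arange(-440,-300,4)); print(dict(zip(e[:-1].tolist(),h.tolist())), p[:,0].min(),p[:,0].max())
E
```

```text
scene table z -0.871398868722963
 base top z 39.48811442281351 (array([512.7,   7.4]), array([104. , 242.4]), 4.09)
 vee [102.87792997 120.96036287 127.30725903] (array([508.4,  46.2]), array([ 69.8, 116.1]), 4.73)
 veetop (array([506.3,  86.3]), array([64.8, 34.4]), 3.18)
 stop 47 117 [ 474.45220869 -104.99765357   47.0601558 ] [567.33915576  19.763672    54.81953162]
 stop 55 45 [498.11351683 -46.46325191  55.14263607] [539.26337304  17.93991775  59.75182591]
 stop 80 115 [495.44377526 -29.6606863   80.50027372] [529.32901421  11.83556699 117.41736356]
 tube 130 [527.58330677 367.30240289 130.5046607 ] [558.24025    396.93406934 154.3606565 ]
  circle top ((542.8811645507812, 381.64697265625), 15.726921081542969)
 rack (array([ 583.9, -317.3]), array([ 83. , 169.9]), 19.74)
 wedge [ 547.42180571 -292.31265993   90.57049953] [ 593.06713957 -254.29212805  123.96575907] (array([ 570.3, -272.5]), array([32.7, 41. ]), 79.72)
 plates 89
{-440: 0, -436: 0, -432: 0, -428: 0, -424: 0, -420: 0, -416: 0, -412: 0, -408: 0, -404: 0, -400: 0, -396: 2, -392: 8, -388: 12, -384: 5, -380: 0, -376: 0
[... 798 characters left out ...]
 130.01525327] [552.36096857 389.56701602 150.83841144]
  circle top ((539.134765625, 378.18255615234375), 14.676824569702148)
 rack (array([ 556.1, -340. ]), array([112.9, 172.6]), 32.02)
 wedge [ 545.53352444 -294.9660859    90.0023523 ] [ 588.61155872 -257.88039397  118.33133085] (array([ 567.6, -276.8]), array([32.1, 40.6]), 83.18)
 plates 202
{-440: 0, -436: 0, -432: 0, -428: 0, -424: 0, -420: 0, -416: 0, -412: 0, -408: 0, -404: 0, -400: 5, -396: 26, -392: 23, -388: 13, -384: 5, -380: 6, -376: 1, -372: 0, -368: 0, -364: 17, -360: 26, -356: 19, -352: 4, -348: 0, -344: 0, -340: 0, -336: 0, -332: 2, -328: 30, -324: 19, -320: 6, -316: 0, -312: 0, -308: 0} 533.7269467641329 649.7320555885312
```

send_rows(dp=[[46,32,5],[92,64,10],[138,96,10],[184,128,10],[230,160,10]], rot=[[0,0,0.18],[0,0,0.36],[0,0,0.54],[0,0,0.72],[0,0,0.9]])

```text
time: 0.78
tool_pos: [470.8, -388.8, 255.0]
tcp_rot: [-180.0, 0.0, -14.6]
ft_force: [0.8, -0.2, -0.3]
finger_gap: 85.4
```

send_rows(dp=[[46,32,-5],[92,64,-10],[92,64,-10]], rot=[[0,0,0.12],[0,0,0.12],[0,0,0.12]])

```text
time: 1.15
tool_pos: [564.0, -322.5, 243.8]
tcp_rot: [-179.9, 0.1, -7.7]
ft_force: [0.2, -1.1, 1.0]
finger_gap: 85.4
```

```bash
cat >> h.py <<'E'
from scipy.spatial.transform import Rotation as Rn
def tmat(st):
    T=np.eye(4); T[:3,:3]=Rn.from_euler('xyz',st["tcp_rot"],degrees=True).as_matrix(); T[:3,3]=st["tool_pos"]; return T
def wray(s,u,v):
    K=s["intrinsics"]; a=(np.asarray(u)-K[0,2])/K[0,0]; b=(np.asarray(v)-K[1,2])/K[1,1]
    th=np.hypot(a,b); k=np.where(th>1e-9,np.tan(th)/np.maximum(th,1e-9),1); return np.stack([a*k,b*k,np.ones_like(a)],-1)
def wcloud(s,T):
    d=s["depth"]; v,u=np.mgrid[0:384,0:512]; P=wray(s,u,v)*d[...,None]
    M=T@s["T_tool_cam"]; W=P@M[:3,:3].T+M[:3,3]; W[d<=0]=np.nan; return W
def wpt(s,T,u,v,z):  # full-res pixel -> world at height z
    M=T@s["T_tool_cam"]; d=wray(s,float(u),float(v))@M[:3,:3].T; o=M[:3,3]; return o+d*(z-o[2])/d[2]
def wproj(s,T,p):
    M=np.linalg.inv(T@s["T_tool_cam"]); q=M[:3,:3]@np.asarray(p,float)+M[:3,3]; th=np.arctan2(np.hypot(q[0],q[1]),q[2]); n=np.hypot(q[0],q[1])
    K=s["intrinsics"]; return K[0,2]+K[0,0]*th*q[0]/n, K[1,2]+K[1,1]*th*q[1]/n
def look(tag):
    from bench import r,vision; import pickle
    st=r.sense(); s=vision.snapshot("wrist"); T=tmat(st); pickle.dump((s,T),open(tag+".pkl","wb"))
    cv2.imwrite(f"pics/{tag}.png",cv2.resize(s["pixels"][:,:,::-1],(800,600),interpolation=cv2.INTER_CUBIC))
    print(st["time"],st["tool_pos"].round(2),st["tcp_rot"].round(2),st["ft_force"].round(2)); return s,T
def topmap(W,px,x0,x1,y0,y1,sc,name,z0=-20,z1=300):
    # columns: y from y1 (left) to y0 ; rows: x from x1 (top) to x0
    w=W.reshape(-1,3);c=px.reshape(-1,3); m=np.isfinite(w[:,0])&(w[:,2]<z1)&(w[:,2]>z0); w=w[m];c=c[m]; o=np.argsort(w[:,2]);w=w[o];c=c[o]
    im=np.zeros((int((x1-x0)*sc),int((y1-y0)*sc),3),np.uint8)
    for p,cc in zip(w,c):
        a=int((y1-p[1])*sc);b=int((x1-p[0])*sc); cv2.rectangle(im,(a-1,b-1),(a+1,b+1),cc[::-1].tolist(),-1)
    for y in range(int(np.ceil(y0/20))*20,int(y1),20): cv2.putText(im,str(y),(int((y1-y)*sc),10),0,.3,(0,255,255)); cv2.line(im,(int((y1-y)*sc),12),(int((y1-y)*sc),16),(0,255,255))
    for x in range(int(np.ceil(x0/20))*20,int(x1),20): cv2.putText(im,str(x),(0,int((x1-x)*sc)),0,.3,(0,255,255))
    cv2.imwrite(name,im)
def rect(p):
    r=cv2.minAreaRect(np.ascontiguousarray(p,dtype=np.float32)); return np.round(r[0],1),np.round(r[1],1),round(r[2],2)
E
python3 - <<'E'
from h import *
s,T=look("rack1")
W=wcloud(s,T)
topmap(W,s["pixels"],480,650,-440,-230,3.6,"pics/rack1_top.png")
w=W.reshape(-1,3)
for a,b in ((0,0),):
    pass
m=lambda x0,x1,y0,y1,z0,z1: w[(w[:,0]>x0)&(w[:,0]<x1)&(w[:,1]>y0)&(w[:,1]<y1)&(w[:,2]>z0)&(w[:,2]<z1)]
print("table",np.median(m(450,650,-440,-230,-12,12)[:,2]))
p=m(500,650,-310,-230,110,125); print("wedge top",np.median(p[:,2]),rect(p[:,:2]))
for yc in (-322,-356,-390):
    p=m(500,650,yc-14,yc+14,99,115); print("plate",np.median(p[:,2]),rect(p[:,:2]))
E
```

```text
1.15 [ 564.05 -322.53  243.76] [-1.7989e+02  7.0000e-02 -7.7400e+00] [ 0.19 -1.09  1.05]
table -0.8062723243188827
wedge top 115.10244944941206 (array([ 567.7, -275. ]), array([31.1, 40.6]), 82.24)
plate 104.60300958109997 (array([ 562.4, -321.7]), array([ 8.4, 38.5]), 83.48)
plate 104.60939204371857 (array([ 558.4, -355.7]), array([ 8.9, 38.8]), 82.55)
plate 104.26792054358378 (array([ 592.6, -386.8]), array([115. ,  14.6]), 3.4)
```

View pics/rack1.png

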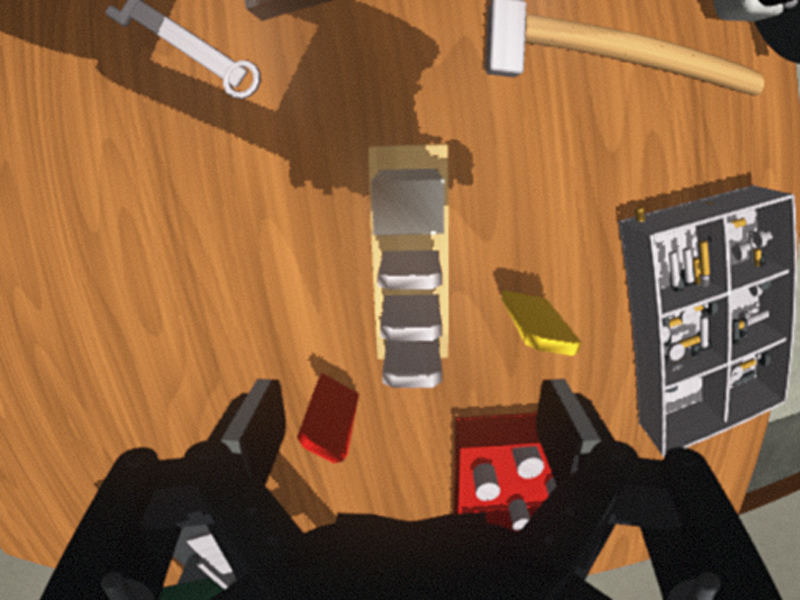

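View pics/rack1_top.png

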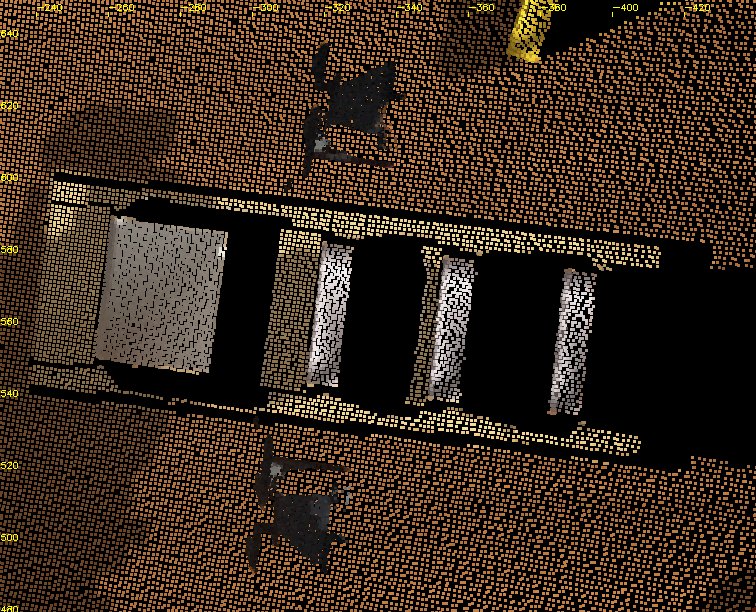

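The plates stand at about y = -322, -356 and -389. The wedge head is centred at about (568,-275) and the rack yaw is about -7°. Next I'll look at the fixture.

send_rows(dp=[[-10,60,0],[-20,120,0],[-30,180,0],[-40,240,0],[-50,300,0]], rot=[[0,0,0.05],[0,0,0.1],[0,0,0.15],[0,0,0.2],[0,0,0.212]])

```text
time: 1.82
tool_pos: [510.6, -25.6, 245.4]
tcp_rot: [180.0, -0.0, 4.1]
ft_force: [0.8, 0.4, 0.8]
finger_gap: 85.1
```

send_rows(dp=[[-6,36,0],[-6,36,0],[-6,36,0]], rot=[[0,0,0],[0,0,0],[0,0,0]])

```text
time: 2.2
tool_pos: [505.6, 8.7, 245.4]
tcp_rot: [180.0, -0.0, 4.1]
ft_force: [-0.1, -0.2, -0.1]
finger_gap: 85.5
```

```bash
python3 - <<'E'
from h import *
s,T=look("fix1")
W=wcloud(s,T)
topmap(W,s["pixels"],430,590,-130,140,2.9,"pics/fix1_top.png")
w=W.reshape(-1,3)
m=lambda x0,x1,y0,y1,z0,z1: w[(w[:,0]>x0)&(w[:,0]<x1)&(w[:,1]>y0)&(w[:,1]<y1)&(w[:,2]>z0)&(w[:,2]<z1)]
print("table",np.median(m(430,600,-140,150,-12,12)[:,2]))
p=m(430,590,-140,150,35,43); print("base",np.median(p[:,2]),rect(p[:,:2]))
p=m(450,560,40,150,118,130); print("veetop",np.median(p[:,2]),rect(p[:,:2]))
p=m(450,560,-80,40,105,120); print("stoptop",np.median(p[:,2]),rect(p[:,:2]))
E
```

```text
2.2 [505.6    8.7  245.42] [ 1.7996e+02 -2.0000e-02  4.0800e+00] [-0.09 -0.2  -0.09]
table -0.7665495884967868
base 39.2455032467638 (array([510. ,   6.3]), array([101.2, 241.4]), 4.31)
veetop 124.26152938629448 (array([504. ,  84.6]), array([64.5, 33.2]), 4.06)
stoptop 113.74973400272546 (array([510.8,  -7.4]), array([29.3, 19.7]), 4.27)
```

View pics/fix1.png

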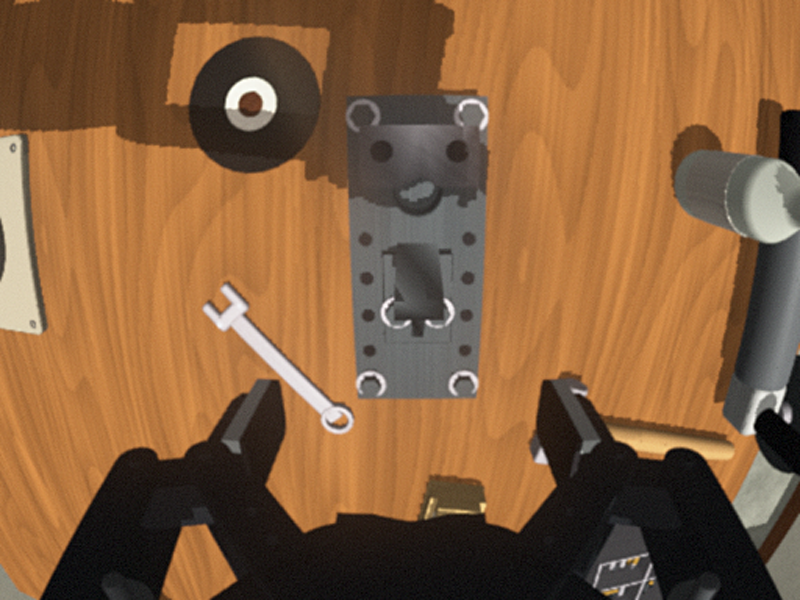

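View pics/fix1_top.png

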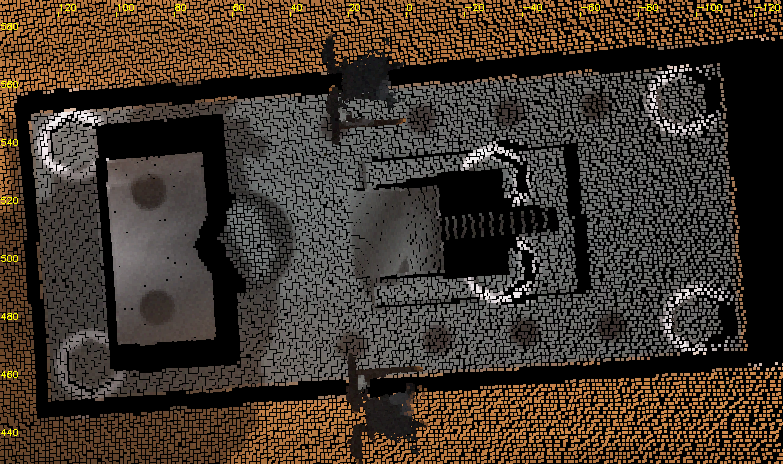

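```bash
python3 - <<'E'
from h import *
import pickle
s,T=pickle.load(open("fix1.pkl","rb")); w=wcloud(s,T).reshape(-1,3); w=w[np.isfinite(w[:,0])]
yaw=np.radians(4.2); c,sn=np.cos(yaw),np.sin(yaw)
d=w[:,:2]-np.array([510.0,6.3]); f=np.stack([c*d[:,0]+sn*d[:,1],-sn*d[:,0]+c*d[:,1],w[:,2]+0.75],1)
p=f[(abs(f[:,0])<9)&(f[:,1]>-15)&(f[:,1]<25)&(f[:,2]>46)&(f[:,2]<111)]
A=np.polyfit(p[:,2]-40,p[:,1],1); print(len(p),A)
r=p[:,1]-np.polyval(A,p[:,2]-40); p=p[abs(r)<1.5]; A=np.polyfit(p[:,2]-40,p[:,1],1); print(len(p),A,"gap",35-A[1], "gap with slope .25",35-np.median(p[:,1]+(p[:,2]-40)/4))
q=f[(f[:,2]>50)&(f[:,2]<112)&(f[:,1]>-12)&(f[:,1]<20)]; print("x range",np.percentile(q[:,0],[1,99]))
q=f[(f[:,2]>118)&(f[:,2]<130)&(f[:,1]>45)]; print("vee x",np.percentile(q[:,0],[1,99]),"front y",np.percentile(q[abs(q[:,0])>24][:,1],[1,99]))
E
```

```text
574 [-0.25249349 12.523864  ]
574 [-0.25249349 12.523864  ] gap 22.476136003102475 gap with slope .25 22.57951822710737
x range [-22.57897721 343.16142602]
vee x [-31.53478757 259.17117211] front y [46.44360016 94.36980321]
```

send_rows(dp=[[7,62,0],[14,124,0],[21,186,0],[28,248,0],[34,310,0]], rot=[[0,0,0],[0,0,0],[0,0,0],[0,0,0],[0,0,0]])

```text
time: 2.88
tool_pos: [540.9, 320.2, 245.1]
tcp_rot: [180.0, -0.0, 4.0]
ft_force: [1.1, -0.6, 0.2]
finger_gap: 85.2
```

send_rows(dp=[[2,40,0],[2,60,0],[2,60,0]], rot=[[0,0,0],[0,0,0],[0,0,0]])

```text
time: 3.25
tool_pos: [542.1, 379.5, 244.7]
tcp_rot: [180.0, 0.0, 4.1]
ft_force: [0.4, -1.6, -0.5]
finger_gap: 85.4
```

```bash
python3 - <<'E'
from h import *
s,T=look("tube1")
W=wcloud(s,T); w=W.reshape(-1,3)
m=lambda x0,x1,y0,y1,z0,z1: w[(w[:,0]>x0)&(w[:,0]<x1)&(w[:,1]>y0)&(w[:,1]<y1)&(w[:,2]>z0)&(w[:,2]<z1)]
p=m(510,570,350,410,142,156); print("tube top",len(p),np.median(p[:,2]),cv2.minEnclosingCircle(p[:,:2].astype(np.float32)))
E
```

```text
3.25 [542.08 379.49 244.7 ] [1.7996e+02 4.0000e-02 4.1200e+00] [ 0.43 -1.64 -0.45]
tube top 1106 149.2143813286583 ((540.5821533203125, 381.5408020019531), 15.26072883605957)
```

View pics/tube1.png

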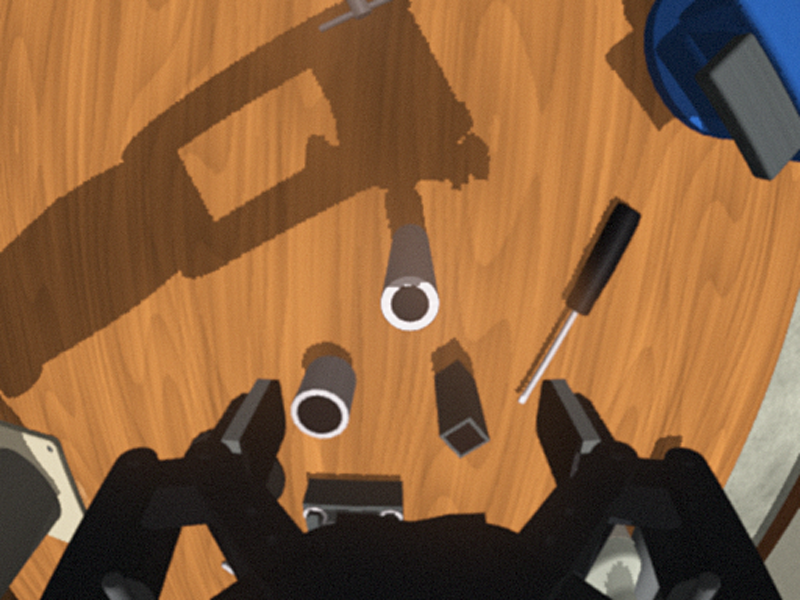

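send_rows(dp=[[-1,1.6,-40],[-1,1.6,-80],[-1,1.6,-108],[-1,1.6,-108]], rot=[[0,0,0],[0,0,0],[0,0,0],[0,0,0]])

```text
time: 3.8
tool_pos: [539.5, 378.4, 134.3]
tcp_rot: [179.8, 0.3, 4.0]
ft_force: [-0.7, 0.3, -0.0]
finger_gap: 85.8
```

send_rows(dp=[[0,0,0],[0,0,0],[0,0,0],[0,0,0],[0,0,0]], rot=[[0,0,0],[0,0,0],[0,0,0],[0,0,0],[0,0,0]], jaw=20, force=60)

```text
time: 4.42
tool_pos: [541.5, 382.1, 139.1]
tcp_rot: [-179.9, -0.1, 4.1]
ft_force: [-0.1, 0.1, 6.5]
finger_gap: 27.9
```

```bash
python3 - <<'E'
from h import *
s,T=look("tube2")
E
```

```text
4.425 [541.46 382.1  139.09] [-1.7994e+02 -1.4000e-01  4.1400e+00] [-0.07  0.14  6.55]
```

View pics/tube2.png

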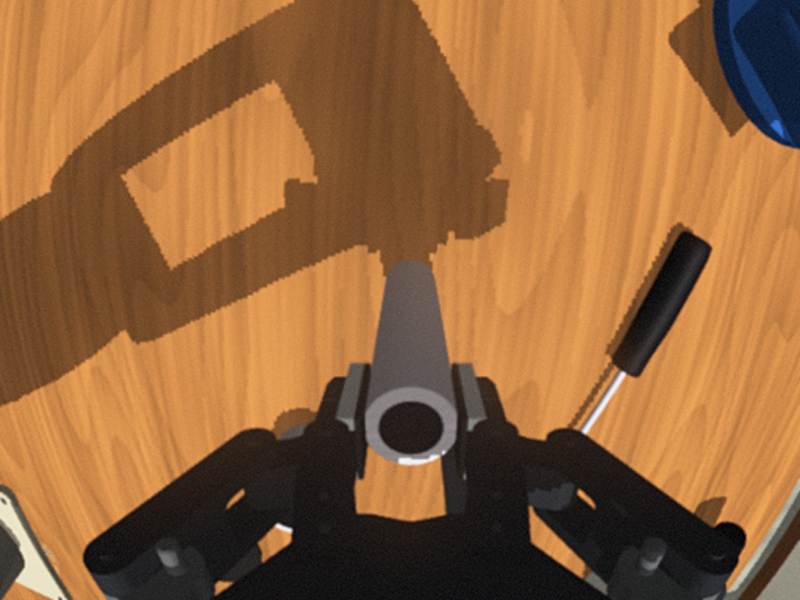

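send_rows(dp=[[0,0,10],[0,0,50],[-3,-30,100],[-10,-80,145],[-16,-140,145]], rot=[[0,0,0],[0,0,0],[0,0,0],[0,0,0],[0,0,0]])

```text
time: 5.1
tool_pos: [525.8, 243.3, 286.7]
tcp_rot: [-179.9, -0.4, 4.2]
ft_force: [1.7, -0.3, -5.5]
finger_gap: 27.9
```

send_rows(dp=[[-6,-60,0],[-12,-120,0],[-18,-175,0],[-18.5,-187,0],[-18.5,-187,0]], rot=[[0,0,0],[0,0,0],[0,0,0],[0,0,0],[0,0,0]])

```text
time: 5.72
tool_pos: [505.9, 55.7, 281.8]
tcp_rot: [-180.0, 0.1, 4.0]
ft_force: [-0.3, 0.2, -6.7]
finger_gap: 27.4
```

```bash
python3 - <<'E'
from h import *
from bench import r
s,T=look("ins1"); 
for i in range(3):
    look("tmp")
print(r.sense()["finger_gap"])
E
```

```text
5.725 [505.9  55.7 281.8] [-1.7997e+02  6.0000e-02  4.0200e+00] [-0.27  0.21 -6.74]
5.775 [506.07  56.68 281.87] [-1.7995e+02  5.0000e-02  4.1000e+00] [ 0.28  0.29 -6.39]
5.825 [506.14  57.2  281.89] [-1.7995e+02  4.0000e-02  4.1600e+00] [ 0.16 -0.2  -6.1 ]
5.875 [506.2   57.47 281.95] [-1.7996e+02  4.0000e-02  4.2000e+00] [-0.55  1.1  -6.38]
27.871462503983906
```

View pics/ins1.png

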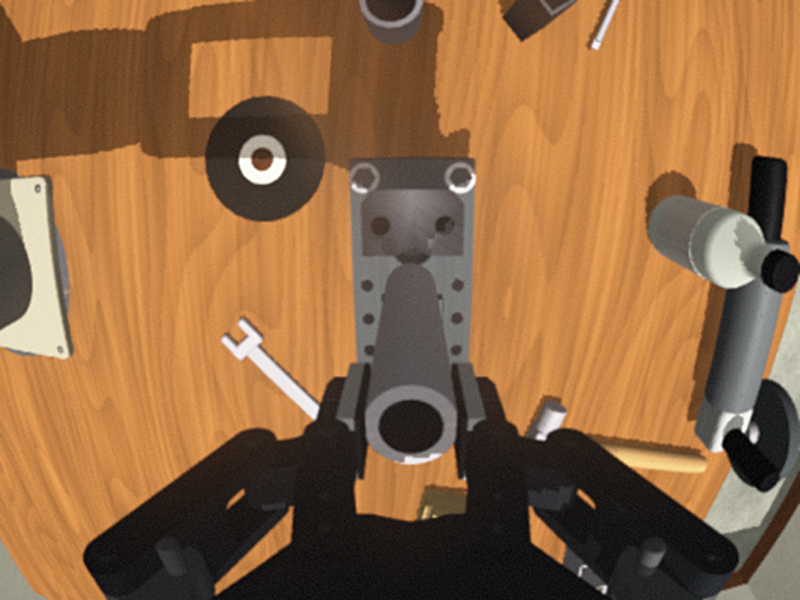

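```bash
cat >> h.py <<'E'
def veepos(s,T):
    w=wcloud(s,T).reshape(-1,3)
    m=lambda x0,x1,y0,y1,z0,z1: w[(w[:,0]>x0)&(w[:,0]<x1)&(w[:,1]>y0)&(w[:,1]<y1)&(w[:,2]>z0)&(w[:,2]<z1)]
    p=m(460,550,66,112,118,130); return np.median(p[:,2]),rect(p[:,:2])
E
python3 - <<'E'
from h import *
import pickle
for t in ("fix1","ins1","tmp"): 
    s,T=pickle.load(open(t+".pkl","rb")); print(t,T[:3,3],veepos(s,T))
s,T=look("tmp2"); print(veepos(s,T))
w=wcloud(s,T).reshape(-1,3); w=w[np.isfinite(w[:,0])]
# tube points in tool frame
t=(w-T[:3,3])@T[:3,:3]
for z0 in range(10,140,20):
    q=t[(abs(t[:,0])<18)&(abs(t[:,1])<30)&(t[:,2]>z0)&(t[:,2]<z0+20)]
    if len(q)>20:
        A=np.c_[2*q[:,:2],np.ones(len(q))]; b=(q[:,:2]**2).sum(1); c=np.linalg.lstsq(A,b,rcond=None)[0]; print(z0,len(q),c[:2].round(2),np.sqrt(c[2]+c[0]**2+c[1]**2).round(2), q.min(0).round(1),q.max(0).round(1))
E
```

```text
fix1 [505.59626564   8.70485979 245.42295286] (np.float64(124.26152938629448), (array([504. ,  84.6]), array([64.5, 33.2]), 4.06))
ins1 [505.90124034  55.69524804 281.79799272] (np.float64(124.21728511358057), (array([504.1,  84.6]), array([64.7, 33.8]), 4.17))
tmp [506.20206382  57.47031235 281.95303289] (np.float64(124.1997967878714), (array([504. ,  84.5]), array([64.8, 33.8]), 4.26))
5.925 [506.23  57.57 281.98] [-1.7997e+02  3.0000e-02  4.2300e+00] [-0.62  0.16 -6.03]
(np.float64(124.18724455480967), (array([503.9,  84.5]), array([64.7, 33.6]), 4.3))
10 719 [-0.72  0.87] 15.34 [-17.7 -15.   10. ] [17.8 -3.1 30. ]
30 511 [-0.86  0.82] 14.9 [-15.4 -14.7  30. ] [14.  -1.8 49.8]
50 387 [-0.89  1.18] 14.9 [-15.5 -14.3  50. ] [13.9 -1.2 70. ]
70 290 [-0.9  1.6] 14.93 [-15.5 -13.9  70. ] [13.6 -1.8 90. ]
90 224 [-0.97  1.98] 14.91 [-15.4 -13.3  90.1] [ 13.7  -0.8 109.7]
110 176 [-0.98  2.29] 14.87 [-15.5 -12.9 110.3] [ 13.4  -1.1 129.7]
130 77 [-1.01  2.64] 14.89 [-15.4 -12.5 130.3] [1.370e+01 1.000e-01 1.408e+02]
```

```bash
python3 - <<'E'
from h import *
import pickle
for t in ("fix1","tmp2","tube1"):
    s,T=pickle.load(open(t+".pkl","rb")); w=wcloud(s,T).reshape(-1,3); w=w[np.isfinite(w[:,0])&(abs(w[:,2])<8)]
    for k in range(3):
        A=np.c_[w[:,:2],np.ones(len(w))]; c=np.linalg.lstsq(A,w[:,2],rcond=None)[0]; r=w[:,2]-A@c; w=w[abs(r)<3*r.std()]
    print(t,len(w),np.degrees(c[:2]),c[2])
E
```

```text
fix1 120431 [0.00658483 0.04276919] -0.8670754483152291
tmp2 118158 [0.00829898 0.03543401] -0.9160339871972383
tube1 134429 [0.00961018 0.03204118] -1.1414982945634882
```

send_rows(dp=[[1,-2.2,-6],[1,-2.2,-10],[1,-2.2,-10],[1,-2.2,-10]], rot=[[0.015,0,0],[0.015,0,0],[0.015,0,0],[0.015,0,0]])

```text
time: 6.48
tool_pos: [507.3, 54.1, 272.2]
tcp_rot: [-179.1, -0.1, 4.1]
ft_force: [0.1, -0.0, -5.9]
finger_gap: 27.9
```

```bash
cat >> h.py <<'E'
def tubefit(s,T,zs=range(10,140,20)):
    w=wcloud(s,T).reshape(-1,3); w=w[np.isfinite(w[:,0])]; t=(w-T[:3,3])@T[:3,:3]; out=[]
    for z0 in zs:
        q=t[(abs(t[:,0])<18)&(abs(t[:,1])<30)&(t[:,2]>z0)&(t[:,2]<z0+20)]
        if len(q)<50: continue
        A=np.c_[2*q[:,:2],np.ones(len(q))]; b=(q[:,:2]**2).sum(1); c=np.linalg.lstsq(A,b,rcond=None)[0]
        P=T[:3,:3]@np.array([c[0],c[1],q[:,2].mean()])+T[:3,3]; out.append(P)
    out=np.array(out); kx=np.polyfit(out[:,2],out[:,0],1); ky=np.polyfit(out[:,2],out[:,1],1)
    return out,kx,ky
SOC=np.array([506.2,56.15])
def fx(p):
    y=np.radians(4.2); d=np.asarray(p)[:2]-SOC; return np.array([np.cos(y)*d[0]+np.sin(y)*d[1],-np.sin(y)*d[0]+np.cos(y)*d[1]])
E
python3 - <<'E'
from h import *
s,T=look("ins2"); print(veepos(s,T)); o,kx,ky=tubefit(s,T,range(30,140,20)); print("tilt deg (x,y per z)",np.degrees(kx[0]),np.degrees(ky[0]))
for z in (135,220): print(z,fx([np.polyval(kx,z),np.polyval(ky,z)]))
E
```

```text
6.475 [507.29  54.06 272.2 ] [-1.7914e+02 -6.0000e-02  4.1200e+00] [ 0.07 -0.01 -5.86]
(np.float64(124.2107542854786), (array([504. ,  84.5]), array([64.8, 33.7]), 4.16))
tilt deg (x,y per z) 0.2039693553330456 -8.62372609114372
135 [0.617411   7.94353789]
220 [-0.01778391 -4.8378214 ]
```

```bash
python3 - <<'E'
from h import *
import pickle
s,T=pickle.load(open("ins2.pkl","rb")); o,kx,ky=tubefit(s,T,range(30,120,20)); print(o.round(2)); print("tilt deg (x,y per z)",np.degrees(kx[0]),np.degrees(ky[0]))
for z in (135,220): print(z,fx([np.polyval(kx,z),np.polyval(ky,z)]))
E
```

```text
[[506.48  53.81 232.76]
 [506.48  53.62 212.7 ]
 [506.5   53.58 192.61]
 [506.46  53.49 172.53]
 [506.49  53.37 152.29]]
tilt deg (x,y per z) -0.00011728923823809177 0.28746026747103354
135 [ 0.07154803 -2.87671455]
220 [ 0.10260736 -2.45139117]
```

send_rows(dp=[[0,0.6,0],[0,0.6,-25],[0,0.6,-50],[0,0.6,-70],[0,0.6,-80]], rot=[[0.005,0,0],[0.005,0,0],[0.005,0,0],[0.005,0,0],[0.005,0,0]])

```text
time: 7.15
tool_pos: [506.7, 54.7, 191.0]
tcp_rot: [-178.8, 0.0, 4.1]
ft_force: [-0.2, 0.1, -6.3]
finger_gap: 27.6
```

```bash
python3 - <<'E'
from h import *
s,T=look("ins3"); print(veepos(s,T)); o,kx,ky=tubefit(s,T,range(25,60,10)); print("tilt deg (x,y per z)",np.degrees(kx[0]),np.degrees(ky[0]))
for z in (55,140): print(z,fx([np.polyval(kx,z),np.polyval(ky,z)]))
E
```

```text
7.15 [506.68  54.65 190.98] [-1.7884e+02  1.0000e-02  4.1200e+00] [-0.21  0.11 -6.27]
(np.float64(124.1971640837821), (array([504.1,  83.6]), array([64.9, 36.4]), 4.14))
tilt deg (x,y per z) 1.3083062349636827 -34.137876004013634
55 [ 1.47342918 54.66478365]
140 [-0.29998797  4.01408336]
```

View pics/ins3.png

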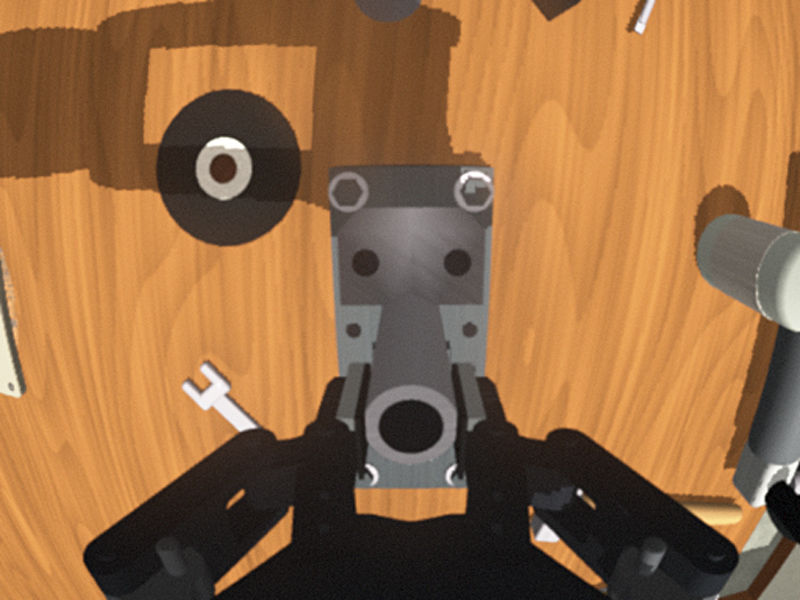

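send_rows(dp=[[0,0,-8],[0,0,-16],[0,0,-24],[0,0,-30]], rot=[[0,0,0],[0,0,0],[0,0,0],[0,0,0]])

```text
time: 7.7
tool_pos: [507.2, 54.6, 161.7]
tcp_rot: [-178.9, -0.1, 4.1]
ft_force: [0.4, -0.3, -6.3]
finger_gap: 27.8
```

Bottom is now about z = 22, so it's inside the socket with no contact.

send_rows(dp=[[0,0,-6],[0,0,-11],[0,0,-14],[0,0,-16],[0,0,-17]], rot=[[0,0,0],[0,0,0],[0,0,0],[0,0,0],[0,0,0]])

```text
time: 8.32
tool_pos: [507.4, 54.6, 145.2]
tcp_rot: [-178.9, -0.1, 4.1]
ft_force: [-0.4, -0.5, 0.5]
finger_gap: 27.9
```

send_rows(dp=[[0,0,0],[0,0,0],[0,0,0],[0,0,40],[0,-30,100]], rot=[[0,0,0],[0,0,0],[0,0,0],[0,0,0],[-0.02,0,0]], jaw=80)

```text
time: 8.95
tool_pos: [506.1, 27.4, 240.6]
tcp_rot: [-180.0, 0.2, 4.2]
ft_force: [1.3, -0.2, 1.0]
finger_gap: 79.6
```

send_rows(dp=[[0,-20,0],[0,-20,0]], rot=[[0,0,0],[0,0,0]])

```text
time: 9.2
tool_pos: [507.8, 5.7, 242.2]
tcp_rot: [180.0, -0.1, 4.0]
ft_force: [-0.2, 0.6, 0.2]
finger_gap: 80.1
```

```bash
python3 - <<'E'
from h import *
s,T=look("chk1"); print(veepos(s,T))
w=wcloud(s,T).reshape(-1,3)
p=w[(abs(w[:,0]-506)<25)&(abs(w[:,1]-55)<25)&(w[:,2]>148)&(w[:,2]<165)]
print(len(p), np.median(p[:,2])); c,r=cv2.minEnclosingCircle(p[:,:2].astype(np.float32)); print(c,r,fx(c))
E
```

```text
9.2 [507.84   5.73 242.2 ] [ 1.7997e+02 -1.2000e-01  4.0300e+00] [-0.22  0.57  0.25]
(np.float64(124.2411137484531), (array([504. ,  83.1]), array([64.3, 36.1]), 4.62))
1331 155.3075758051313
(506.63653564453125, 54.726112365722656) 15.183650970458984 [ 0.33108035 -1.45203484]
```

View pics/chk1.png

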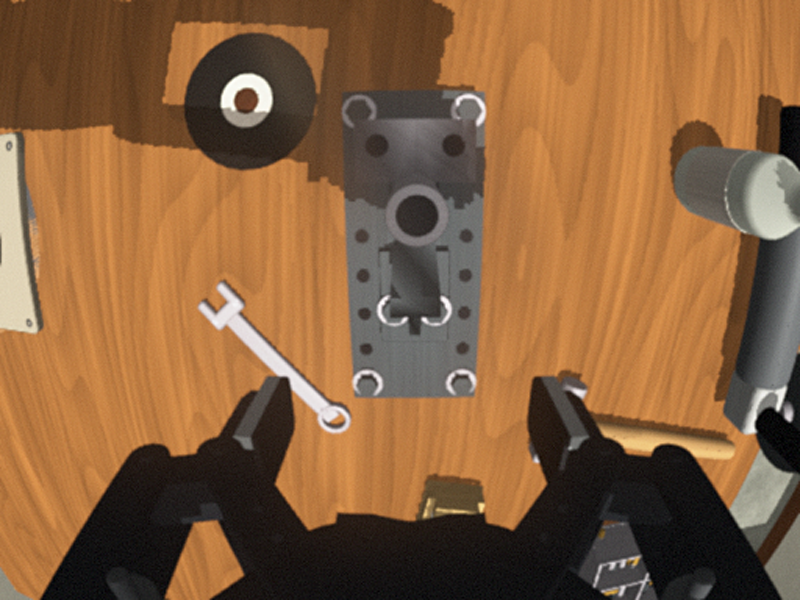

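The tube is standing in the socket, with its top at z≈156 and about 1.5 mm off the vee axis. Next is plate 1.

send_rows(dp=[[9,-56,0],[18,-114,0],[27,-174,0],[36,-234,-10],[46,-290,-30]], rot=[[0,0,-0.03],[0,0,-0.08],[0,0,-0.13],[0,0,-0.18],[0,0,-0.193]], jaw=85)

```text
time: 9.88
tool_pos: [554.0, -284.6, 210.8]
tcp_rot: [-180.0, -0.1, -7.0]
ft_force: [0.5, 0.8, 0.8]
finger_gap: 84.6
```

send_rows(dp=[[8,-40,0],[8,-46,0],[8,-46,0]], rot=[[0,0,0],[0,0,0],[0,0,0]])

```text
time: 10.25
tool_pos: [561.2, -328.4, 210.2]
tcp_rot: [-179.9, 0.1, -6.9]
ft_force: [-0.4, 0.8, -0.2]
finger_gap: 84.9
```

```bash
python3 - <<'E'
from h import *
s,T=look("rack2")
w=wcloud(s,T).reshape(-1,3)
m=lambda x0,x1,y0,y1,z0,z1: w[(w[:,0]>x0)&(w[:,0]<x1)&(w[:,1]>y0)&(w[:,1]<y1)&(w[:,2]>z0)&(w[:,2]<z1)]
p=m(535,605,-310,-230,112,125); print("wedge top",np.median(p[:,2]),rect(p[:,:2]))
for xc,yc in ((562,-322),(558,-356),(554,-389)):
    p=m(xc-25,xc+25,yc-14,yc+14,96,112); print("plate",np.median(p[:,2]),rect(p[:,:2]))
t=(w-T[:3,3])@T[:3,:3]
q=t[(abs(t[:,0])<60)&(abs(t[:,0])>30)&(abs(t[:,1])<20)&(t[:,2]<20)&(t[:,2]>-10)]
for sg in (1,-1):
    a=q[q[:,0]*sg>0]; print("pad",len(a),a.min(0).round(1),a.max(0).round(1))
E
```

```text
10.25 [ 561.2  -328.41  210.15] [-1.7993e+02  8.0000e-02 -6.9400e+00] [-0.38  0.75 -0.19]
wedge top 115.0475675632314 (array([ 567.8, -275.5]), array([31.5, 40.8]), 84.08)
plate 104.33399865660512 (array([ 562.1, -322. ]), array([ 8.9, 39.2]), 84.39)
plate 104.1773542319381 (array([ 558.5, -355.8]), array([ 9.4, 40.2]), 84.19)
plate 103.7704497036159 (array([ 554.5, -389.5]), array([ 9.8, 40.4]), 83.27)
pad 399 [ 40.9 -12.3 -10. ] [55.3 10.8  2.1]
pad 394 [-56.4 -12.3 -10. ] [-42.8  10.3   2.5]
```

View pics/rack2.png

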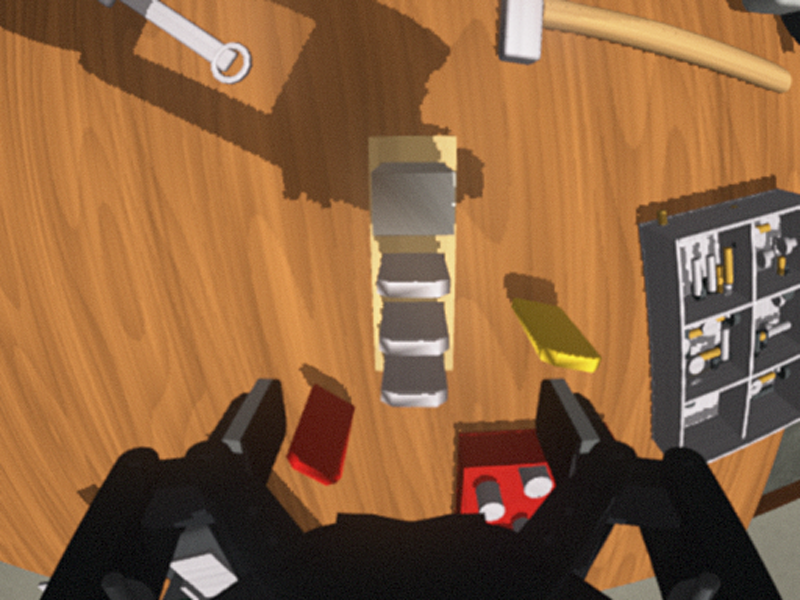

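```bash
python3 - <<'E'
from h import *
import pickle
s,T=pickle.load(open("rack2.pkl","rb")); W=wcloud(s,T); px=s["pixels"].astype(int)
R,G,B=px[...,0],px[...,1],px[...,2]
t=(W-T[:3,3])@T[:3,:3]
red=(R>90)&(G<40)&(B<50)&(W[...,2]>10); yel=(R>130)&(G>110)&(B<60)&(W[...,2]>10)
for n,m in (("red",red),("yel",yel)):
    m=m&(abs(t[...,0])<90)&(abs(t[...,1])<75)
    print(n,m.sum(),t[m].min(0).round(),t[m].max(0).round(),W[m].min(0).round(),W[m].max(0).round())
from bench import r
print(r.sense()["tool_pos"])
E
```

```text
red 30 [ 12. -18. -66.] [ 42.  11. -16.] [ 575. -344.  226.] [ 601. -313.  277.]
yel 177 [ 77.  34. 109.] [ 90.  44. 197.] [ 633. -383.   13.] [ 646. -372.  101.]
[ 561.41806189 -327.87671667  210.61503306]
```

```bash
python3 - <<'E'
from h import *
import pickle
s,T=pickle.load(open("rack2.pkl","rb")); W=wcloud(s,T)
t=(W-T[:3,3])@T[:3,:3]
for u,v in ((330,395),(350,405),(320,470),(290,450),(335,480)):
    a,b=int(v*.64),int(u*.64); print(u,v,s["pixels"][a,b],W[a,b].round(),t[a,b].round())
E
```

```text
330 395 [95 35 21] [ 478. -439.    2.] [-69. 120. 208.]
350 405 [94 34 20] [ 493. -452.    1.] [-52. 131. 209.]
320 470 [87 23 13] [ 484. -443.   97.] [-63. 123. 113.]
290 450 [98 34 25] [ 466. -429.   93.] [-83. 111. 117.]
335 480 [113  21  12] [ 492. -455.   95.] [-53. 134. 115.]
```

send_rows(dp=[[0.5,-2.9,-40],[0.5,-2.9,-85],[0.5,-2.9,-120],[0.5,-2.9,-134],[0.5,-2.9,-134]], rot=[[0,0,0.007],[0,0,0.007],[0,0,0.007],[0,0,0.007],[0,0,0.007]])

```text
time: 10.92
tool_pos: [561.7, -331.0, 76.8]
tcp_rot: [-180.0, 0.1, -6.5]
ft_force: [0.7, 0.4, 1.5]
finger_gap: 85.4
```

send_rows(dp=[[0,0,0],[0,0,0],[0,0,0],[0,0,0]], rot=[[0,0,0],[0,0,0],[0,0,0],[0,0,0]], jaw=30, force=60)

```text
time: 11.42
tool_pos: [562.6, -333.0, 79.0]
tcp_rot: [179.9, -0.1, -6.5]
ft_force: [-1.0, 0.1, 6.6]
finger_gap: 38.7
```

```bash
python3 - <<'E'
from h import *
s,T=look("p1a")
E
```

```text
11.425 [ 562.64 -332.96   78.99] [ 1.7993e+02 -1.3000e-01 -6.5500e+00] [-1.02  0.06  6.61]
```

View pics/p1a.png

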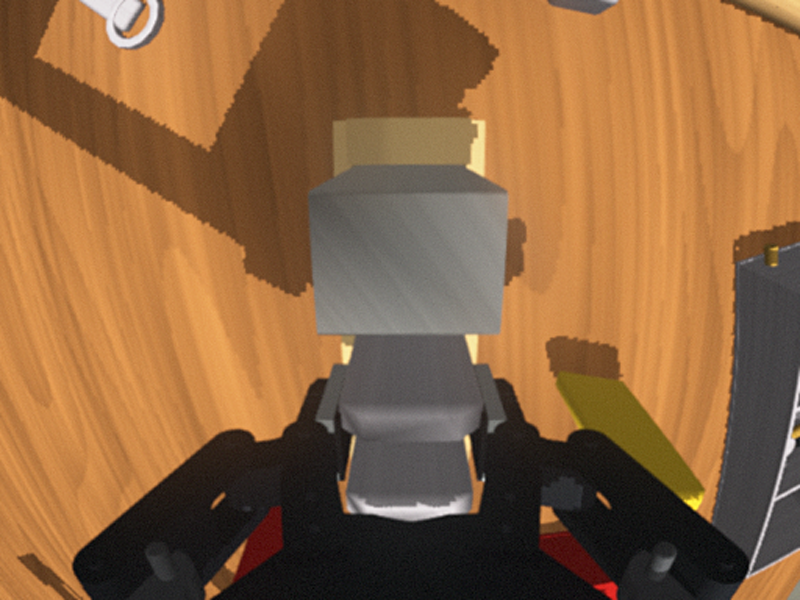

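```bash
cat >> h.py <<'E'
def inhand(s,T):
    # plate in hand, tool frame bias-corrected (+0.95,+0.9)
    w=wcloud(s,T).reshape(-1,3); t=(w-T[:3,3])@T[:3,:3]+np.array([.95,.9,0])
    q=t[(abs(t[:,0])<14)&(t[:,1]>-22)&(t[:,1]<4)&(t[:,2]>-40)&(t[:,2]<-19)]
    print("plate top z",np.percentile(q[:,2],[2,50]).round(1),"y",np.percentile(q[:,1],[1,50,99]).round(2), len(q), "rect",rect(q[:,:2]))
    # front (camera-side) face
    for z0 in range(-20,70,10):
        q=t[(abs(t[:,0])<12)&(t[:,1]>-40)&(t[:,1]<10)&(t[:,2]>z0)&(t[:,2]<z0+10)]
        if len(q)>30: print(" face z",z0,np.median(q[:,1]).round(2),len(q))
E
python3 - <<'E'
from h import *; import pickle
s,T=pickle.load(open("p1a.pkl","rb")); inhand(s,T)
E
```

```text
plate top z [-27.3 -25.8] y [-14.38 -12.07  -5.38] 1655 rect (array([-0. , -9.8]), array([28. ,  9.9]), 0.04)
 face z -20 -13.59 656
 face z -10 -13.81 505
 face z 0 -13.54 434
 face z 10 -13.65 376
 face z 20 -13.68 200
```

send_rows(dp=[[0,0,15],[0,0,60],[0,5,110],[-4,50,138],[-12,108,138]], rot=[[0,0,0],[0,0,0],[0,0,0],[0,0,0.04],[0,0,0.1]])

```text
time: 12.1
tool_pos: [551.3, -224.9, 219.9]
tcp_rot: [179.8, -0.4, -0.8]
ft_force: [1.2, 0.4, -3.0]
finger_gap: 38.4
```

send_rows(dp=[[-10,60,0],[-20,120,0],[-30,180,0],[-40,232,0],[-41,240,0]], rot=[[0,0,0.05],[0,0,0.088],[0,0,0.088],[0,0,0.088],[0,0,0.088]])

```text
time: 12.72
tool_pos: [508.0, 18.8, 215.8]
tcp_rot: [-180.0, -0.0, 4.5]
ft_force: [0.4, -1.2, -3.8]
finger_gap: 38.6
```

```bash
python3 - <<'E'
from h import *
s,T=look("p1b"); inhand(s,T); print(veepos(s,T))
w=wcloud(s,T).reshape(-1,3)
p=w[(abs(w[:,0]-506)<25)&(abs(w[:,1]-55)<25)&(w[:,2]>148)&(w[:,2]<165)]
c,r=cv2.minEnclosingCircle(p[:,:2].astype(np.float32)); print(c,r,fx(c))
E
```

```text
12.725 [507.99  18.77 215.84] [-1.7996e+02 -2.0000e-02  4.4600e+00] [ 0.43 -1.2  -3.78]
plate top z [-27.1 -25.8] y [-14.56 -12.18  -5.62] 1654 rect (array([  0., -10.]), array([10.1, 27.9]), 89.89)
 face z -20 -13.75 632
 face z -10 -13.89 512
 face z 0 -13.64 429
 face z 10 -13.73 375
 face z 20 -13.82 306
 face z 30 -13.79 264
 face z 40 -13.86 224
 face z 50 -24.77 426
 face z 60 -28.46 889
(np.float64(124.26490886484098), (array([504.4,  83.2]), array([64.4, 35.7]), 3.8))
(504.7387390136719, 46.23385238647461) 23.80868911743164 [-2.18357751 -9.78249745]
```

View pics/p1b.png

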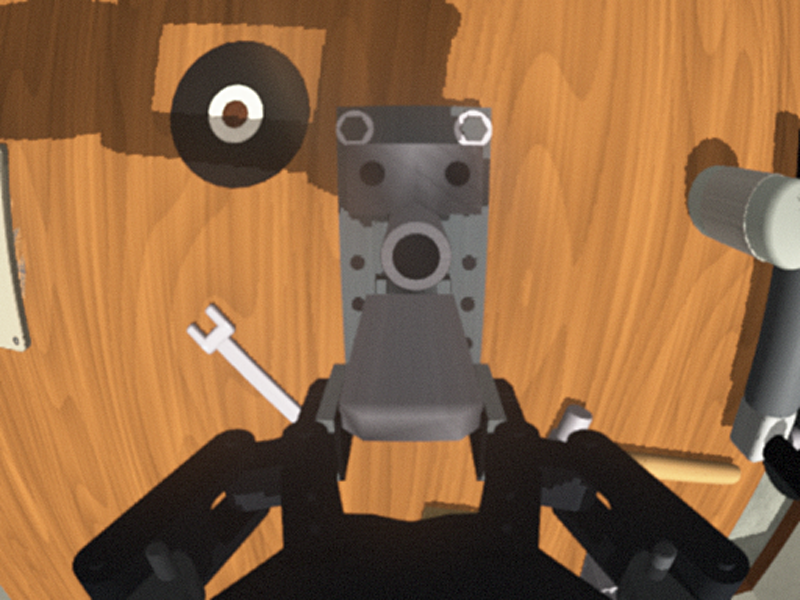

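send_rows(dp=[[1.5,3,-10],[1.5,3,-40],[1.5,3,-65],[1.5,3,-80],[1.5,3,-88]], rot=[[0,0,-0.004],[0,0,-0.004],[0,0,-0.004],[0,0,-0.004],[0,0,-0.004]])

```text
time: 13.4
tool_pos: [510.0, 17.9, 126.0]
tcp_rot: [-180.0, 0.1, 3.9]
ft_force: [-0.0, -0.2, -2.1]
finger_gap: 38.8
```

```bash
python3 - <<'E'
from h import *
s,T=look("p1c"); inhand(s,T)
E
```

```text
13.4 [510.    17.92 125.99] [-1.80e+02  8.00e-02  3.93e+00] [-0.   -0.19 -2.07]
plate top z [-28.2 -25.8] y [-21.64 -12.35  -5.64] 1694 rect (array([  0. , -13.6]), array([28. , 16.9]), 0.13)
 face z -20 -13.7 353
```

View pics/p1c.png

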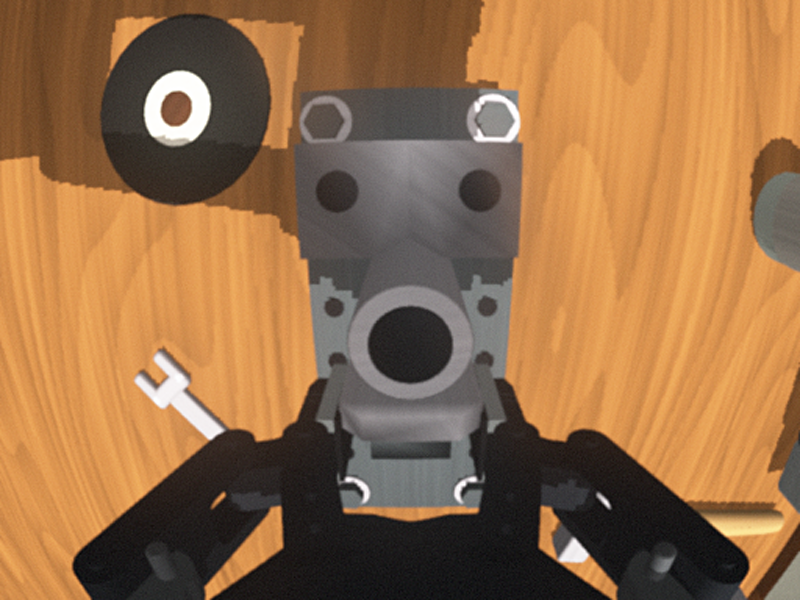

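send_rows(dp=[[0,3,-3],[-0.4,3.5,-7],[-0.4,3.5,-9],[-0.4,3.5,-9]], rot=[[0,0,0.004],[0,0,0.004],[0,0,0.004],[0,0,0.004]])

```text
time: 13.95
tool_pos: [509.9, 22.4, 118.2]
tcp_rot: [180.0, -0.0, 4.3]
ft_force: [-0.3, 0.2, -1.8]
finger_gap: 39.0
```

send_rows(dp=[[0,0,-1.5],[0,0,-3],[0,0,-4],[0,0,-4.5]], rot=[[0,0,0],[0,0,0],[0,0,0],[0,0,0]])

```text
time: 14.45
tool_pos: [509.8, 22.3, 113.5]
tcp_rot: [-180.0, 0.0, 4.2]
ft_force: [0.4, -0.5, -2.6]
finger_gap: 38.8
```

send_rows(dp=[[0,0,-1],[0,0,-2],[0,0,-2]], rot=[[0,0,0],[0,0,0],[0,0,0]])

```text
time: 14.82
tool_pos: [510.2, 22.2, 113.0]
tcp_rot: [180.0, -0.0, 4.2]
ft_force: [-6.1, -0.1, 10.4]
finger_gap: 38.6
```

send_rows(dp=[[0,0,0.8],[0,1,0.8],[0,2,0.8],[0,3,0.8]], rot=[[0,0,0],[0,0,0],[0,0,0],[0,0,0]])

```text
time: 15.32
tool_pos: [510.6, 25.0, 113.0]
tcp_rot: [180.0, -0.1, 4.2]
ft_force: [-1.0, -3.2, 4.6]
finger_gap: 38.8
```

send_rows(dp=[[0,1,0],[0,2,0]], rot=[[0,0,0],[0,0,0]])

```text
time: 15.58
tool_pos: [510.7, 26.7, 113.0]
tcp_rot: [179.9, -0.1, 4.2]
ft_force: [-0.7, -7.5, 5.6]
finger_gap: 38.9
```

```bash
python3 - <<'E'
from h import *
s,T=look("p1d"); inhand(s,T)
E
```

```text
15.575 [510.66  26.66 113.  ] [ 1.7992e+02 -9.0000e-02  4.2400e+00] [-0.67 -7.55  5.55]
plate top z [-27.1 -26.2] y [-8.92 -7.3  -6.17] 26 rect (array([ 0.2, -6.4]), array([ 2.6, 27.5]), 84.38)
 face z -20 -39.15 63
```

View pics/p1d.png

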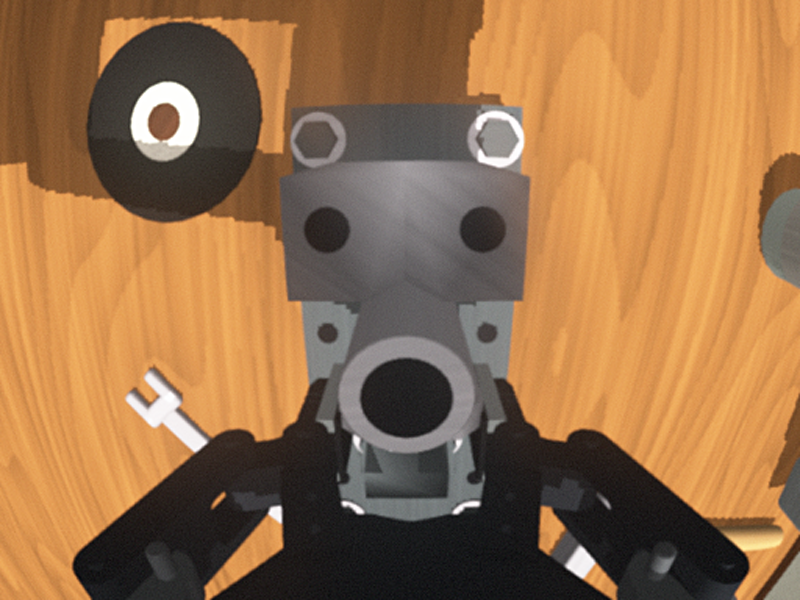

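send_rows(dp=[[0,-0.7,0.2],[0,-0.7,0.2],[0,-0.7,0.2],[0,-0.7,0.2]], rot=[[0,0,0],[0,0,0],[0,0,0],[0,0,0]], jaw=60)

```text
time: 16.12
tool_pos: [509.8, 26.7, 112.4]
tcp_rot: [-180.0, 0.0, 4.2]
ft_force: [-0.2, 0.0, 0.4]
finger_gap: 59.8
```

send_rows(dp=[[0,0,30],[0,-20,80],[0,-60,110],[0,-60,110]], rot=[[0,0,0],[0,0,0],[0,0,0],[0,0,0]], jaw=85)

```text
time: 16.62
tool_pos: [511.7, -35.6, 226.1]
tcp_rot: [179.9, -0.3, 4.1]
ft_force: [0.6, 0.4, -1.1]
finger_gap: 85.2
```

```bash
python3 - <<'E'
from h import *
s,T=look("chk2")
W=wcloud(s,T); w=W.reshape(-1,3)+np.array([1.0,-.83,.8])
topmap(W+np.array([1.0,-.83,.8]),s["pixels"],430,590,-130,140,2.9,"pics/chk2_top.png")
p=w[(abs(w[:,0]-510)<25)&(w[:,1]>20)&(w[:,1]<46)&(w[:,2]>133)&(w[:,2]<146)]; print("plate top",len(p),np.median(p[:,2]),rect(p[:,:2]))
p=w[(abs(w[:,0]-507)<25)&(abs(w[:,1]-55)<25)&(w[:,2]>150)&(w[:,2]<165)]; c,r=cv2.minEnclosingCircle(p[:,:2].astype(np.float32)); print("tube",c,r)
E
```

```text
16.625 [511.73 -35.62 226.08] [179.88  -0.34   4.09] [ 0.61  0.36 -1.1 ]
plate top 579 139.63226772355236 (array([509.7,  34.6]), array([39.1,  7.6]), 4.32)
tube (507.8792724609375, 53.93284606933594) 15.14829158782959
```

View pics/chk2.png

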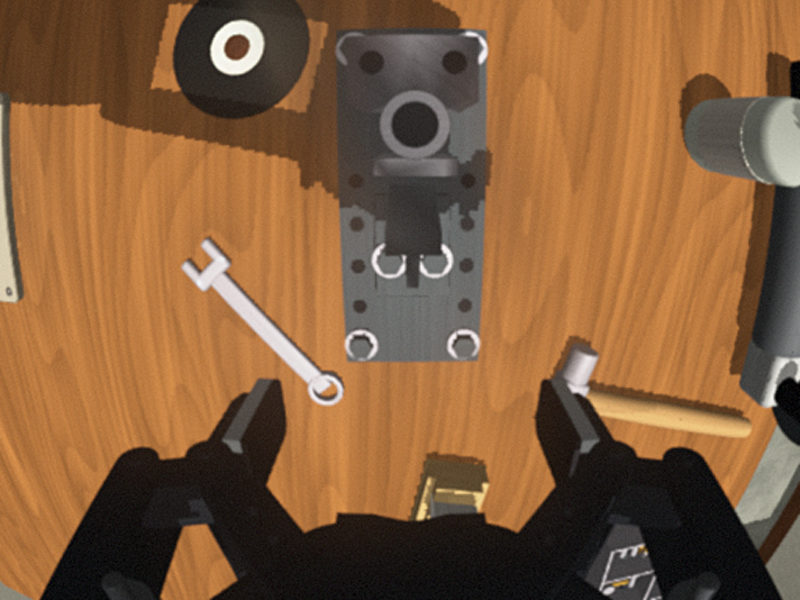

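send_rows(dp=[[8,-56,0],[17,-114,0],[26,-174,0],[34,-234,-10],[42,-290,-20]], rot=[[0,0,-0.03],[0,0,-0.08],[0,0,-0.13],[0,0,-0.17],[0,0,-0.185]])

```text
time: 17.3
tool_pos: [551.8, -323.9, 200.3]
tcp_rot: [-179.9, 0.1, -6.4]
ft_force: [0.3, 0.5, 1.1]
finger_gap: 85.0
```

send_rows(dp=[[5,-38,-10],[5,-39,-40],[5,-39,-40],[5,-39,-40]], rot=[[0,0,0],[0,0,0],[0,0,0],[0,0,0]])

```text
time: 17.8
tool_pos: [557.1, -361.1, 162.3]
tcp_rot: [-179.9, 0.1, -6.3]
ft_force: [0.3, 0.6, 0.6]
finger_gap: 85.3
```

```bash
python3 - <<'E'
from h import *
s,T=look("rack3")
w=wcloud(s,T).reshape(-1,3)
t=(w-T[:3,3])@T[:3,:3]+np.array([.95,.9,0]); w=t@T[:3,:3].T+T[:3,3]
m=lambda x0,x1,y0,y1,z0,z1: w[(w[:,0]>x0)&(w[:,0]<x1)&(w[:,1]>y0)&(w[:,1]<y1)&(w[:,2]>z0)&(w[:,2]<z1)]
for xc,yc in ((559,-357),(555,-390)):
    p=m(xc-25,xc+25,yc-14,yc+14,96,112); print("plate",np.median(p[:,2]),rect(p[:,:2]))
E
```

```text
17.8 [ 557.06 -361.15  162.33] [-1.7995e+02  6.0000e-02 -6.3000e+00] [0.31 0.57 0.55]
plate 104.40298214216529 (array([ 559.6, -356.8]), array([ 8.9, 39.9]), 82.83)
plate 104.03129840997212 (array([ 555.6, -390.5]), array([ 9.9, 40.3]), 83.95)
```

send_rows(dp=[[1.2,-2.5,-40],[1.2,-2.5,-70],[1.2,-2.5,-84],[1.2,-2.5,-84],[1.2,-2.5,-84]], rot=[[0,0,-0.002],[0,0,-0.002],[0,0,-0.002],[0,0,-0.002],[0,0,-0.002]])

```text
time: 18.48
tool_pos: [559.2, -365.5, 80.8]
tcp_rot: [179.9, -0.1, -6.5]
ft_force: [-0.8, 0.0, 0.8]
finger_gap: 85.0
```

send_rows(dp=[[-0.5,0.4,-3],[-0.5,0.4,-3],[-0.5,0.4,-3],[-0.5,0.4,-3],[-0.5,0.4,-3]], rot=[[0,0,0],[0,0,0],[0,0,0],[0,0,0],[0,0,0]], jaw=30)

```text
time: 19.1
tool_pos: [557.8, -364.7, 76.2]
tcp_rot: [180.0, -0.0, -6.5]
ft_force: [-0.6, 0.8, 5.3]
finger_gap: 38.9
```

```bash
python3 - <<'E'
from h import *
s,T=look("p2a"); inhand(s,T)
E
```

```text
19.1 [ 557.82 -364.71   76.18] [ 1.7998e+02 -3.0000e-02 -6.4700e+00] [-0.62  0.83  5.3 ]
plate top z [-29.9 -28.4] y [-12.61 -11.17  -3.94] 1948 rect (array([-0. , -7.7]), array([28. , 10.5]), 0.27)
 face z -20 -11.81 610
 face z -10 -11.97 555
 face z 0 -11.76 410
 face z 10 -11.75 375
 face z 20 -11.87 317
 face z 30 -24.65 1909
 face z 40 -37.05 166
 face z 50 -37.03 144
 face z 60 -37.1 125
```

send_rows(dp=[[0,0,15],[0,0,60],[0,5,110],[-4,50,140],[-12,108,140]], rot=[[0,0,0],[0,0,0],[0,0,0],[0,0,0.04],[0,0,0.1]])

```text
time: 19.77
tool_pos: [547.1, -257.2, 220.2]
tcp_rot: [179.8, -0.4, -0.8]
ft_force: [0.5, 1.2, -2.0]
finger_gap: 39.2
```

send_rows(dp=[[-9,60,0],[-18,120,0],[-26,180,0],[-34,235,0],[-37,268,0]], rot=[[0,0,0.05],[0,0,0.086],[0,0,0.086],[0,0,0.086],[0,0,0.086]])

```text
time: 20.4
tool_pos: [507.7, 14.0, 216.0]
tcp_rot: [-180.0, -0.0, 4.3]
ft_force: [0.7, 0.3, -1.6]
finger_gap: 39.1
```

send_rows(dp=[[0,0,0],[0,0,0],[0,0,0]], rot=[[0,0,0],[0,0,0],[0,0,0]])

```text
time: 20.78
tool_pos: [508.7, 10.5, 215.6]
tcp_rot: [180.0, 0.0, 4.1]
ft_force: [-0.5, -0.6, -1.9]
finger_gap: 39.0
```

```bash
python3 - <<'E'
from h import *
s,T=look("p2b"); inhand(s,T)
t=(wcloud(s,T).reshape(-1,3)-T[:3,3])@T[:3,:3]+np.array([.95,.9,.0])
w=t@T[:3,:3].T+T[:3,3]
p=w[(abs(w[:,0]-510)<16)&(w[:,1]>27)&(w[:,1]<44)&(w[:,2]>136)&(w[:,2]<142)]; print("plate1 top",len(p)); print(np.percentile(p[:,1],[1,99]))
E
```

```text
20.775 [508.66  10.49 215.63] [1.7998e+02 1.0000e-02 4.1100e+00] [-0.49 -0.55 -1.87]
plate top z [-30.  -28.4] y [-12.73 -11.33  -4.15] 1942 rect (array([-0. , -8.3]), array([ 9.6, 28. ]), 89.56)
 face z -20 -11.91 617
 face z -10 -12.06 538
 face z 0 -11.91 412
 face z 10 -11.89 376
 face z 20 -11.94 313
 face z 30 -11.95 273
 face z 40 -11.98 226
 face z 50 -12.28 343
 face z 60 -32.37 512
plate1 top 376
[30.22232546 39.9084161 ]
```

View pics/p2b.png

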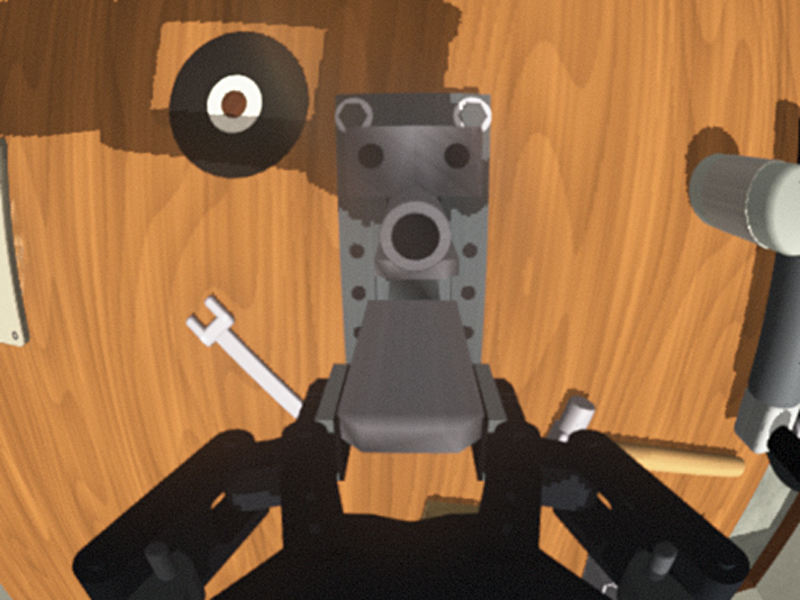

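send_rows(dp=[[1.4,5.9,0],[1.4,5.9,-30],[1.4,5.9,-60],[1.4,5.9,-80],[1.4,5.9,-80]], rot=[[0,0,0.001],[0,0,0.001],[0,0,0.001],[0,0,0.001],[0,0,0.001]])

```text
time: 21.45
tool_pos: [508.5, 17.4, 133.6]
tcp_rot: [-180.0, 0.2, 4.2]
ft_force: [0.0, -0.1, -2.0]
finger_gap: 39.4
```

send_rows(dp=[[0,0,-5],[0,0,-12],[0,0,-16],[0,0,-18]], rot=[[0,0,0],[0,0,0],[0,0,0],[0,0,0]])

```text
time: 21.95
tool_pos: [510.0, 17.4, 117.5]
tcp_rot: [-180.0, 0.0, 4.2]
ft_force: [-0.2, -0.2, -2.6]
finger_gap: 38.9
```

```bash
python3 - <<'E'
from h import *
s,T=look("p2c"); inhand(s,T)
E
```

```text
21.95 [509.97  17.4  117.47] [-1.80e+02  1.00e-02  4.24e+00] [-0.2  -0.16 -2.64]
plate top z [-30.  -28.4] y [-15.94 -11.19  -4.03] 1897 rect (array([  0. , -12.8]), array([28. , 18.3]), 0.38)
```

View pics/p2c.png

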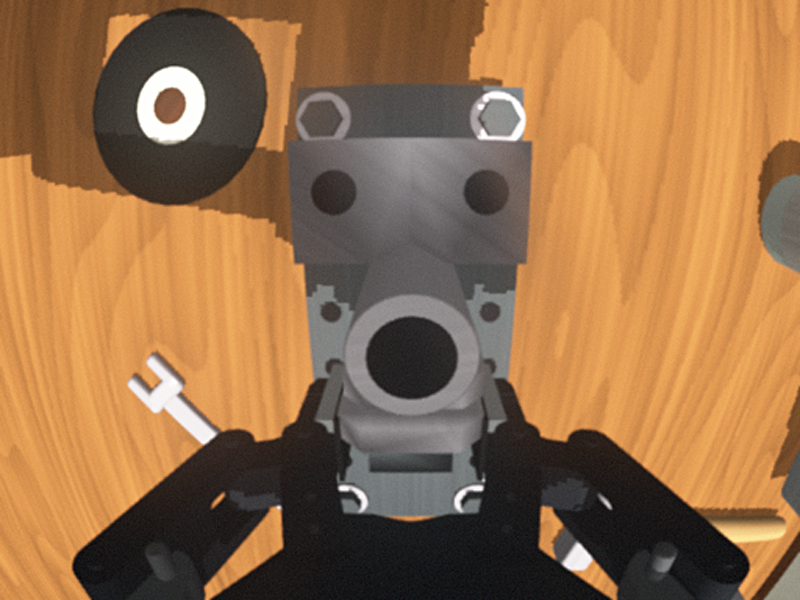

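send_rows(dp=[[0,0,-3],[0,0,-5],[0,0,-6.5],[0,0,-6.5]], rot=[[0,0,0],[0,0,0],[0,0,0],[0,0,0]])

```text
time: 22.5
tool_pos: [509.9, 17.4, 111.0]
tcp_rot: [-180.0, 0.0, 4.2]
ft_force: [0.9, 0.7, -2.0]
finger_gap: 39.1
```

send_rows(dp=[[0,0,-1],[0,0,-2],[0,1,-1.6],[0,2,-1.2],[0,3,-1.2]], rot=[[0,0,0],[0,0,0],[0,0,0],[0,0,0],[0,0,0]])

```text
time: 23.12
tool_pos: [510.4, 19.9, 110.2]
tcp_rot: [179.9, -0.0, 4.2]
ft_force: [-0.2, -5.4, 0.9]
finger_gap: 38.7
```

send_rows(dp=[[0,1,0],[0,1.8,0],[0,1.8,-0.3]], rot=[[0,0,0],[0,0,0],[0,0,0]])

```text
time: 23.5
tool_pos: [510.4, 20.5, 110.2]
tcp_rot: [179.8, -0.0, 4.2]
ft_force: [-0.9, -10.2, 5.8]
finger_gap: 39.0
```

send_rows(dp=[[0,-1.2,0],[0,-1.2,0],[0,-1.2,0],[0,-1.2,0],[0,-1.2,0]], rot=[[0,0,0],[0,0,0],[0,0,0],[0,0,0],[0,0,0]], jaw=62)

```text
time: 24.12
tool_pos: [510.0, 21.1, 109.5]
tcp_rot: [-180.0, 0.0, 4.2]
ft_force: [-0.5, -0.4, 0.4]
finger_gap: 62.0
```

send_rows(dp=[[0,0,30],[0,-10,80],[0,-55,115],[0,-55,115]], rot=[[0,0,0],[0,0,0],[0,0,0],[0,0,0]], jaw=85)

```text
time: 24.62
tool_pos: [512.1, -36.5, 228.7]
tcp_rot: [179.9, -0.4, 4.1]
ft_force: [0.1, -0.8, -0.3]
finger_gap: 85.0
```

```bash
python3 - <<'E'
from h import *
s,T=look("chk3")
t=(wcloud(s,T).reshape(-1,3)-T[:3,3])@T[:3,:3]+np.array([.95,.9,-.8])
w=t@T[:3,:3].T+T[:3,3]
p=w[(abs(w[:,0]-510)<25)&(w[:,1]>10)&(w[:,1]<46)&(w[:,2]>134)&(w[:,2]<146)]; print("plates top",len(p),np.median(p[:,2]),rect(p[:,:2]))
p=w[(abs(w[:,0]-507)<25)&(abs(w[:,1]-55)<25)&(w[:,2]>150)&(w[:,2]<165)]; c,r=cv2.minEnclosingCircle(p[:,:2].astype(np.float32)); print("tube",c,r)
W=w.reshape(384,512,3); topmap(W,s["pixels"],470,550,-40,120,4.9,"pics/chk3_top.png")
E
```

```text
24.625 [512.08 -36.5  228.65] [179.86  -0.38   4.09] [ 0.07 -0.78 -0.33]
plates top 1058 139.73368798523148 (array([510.3,  31.6]), array([38. , 15.8]), 4.13)
tube (507.58544921875, 55.246063232421875) 15.139083862304688
```

View pics/chk3.png

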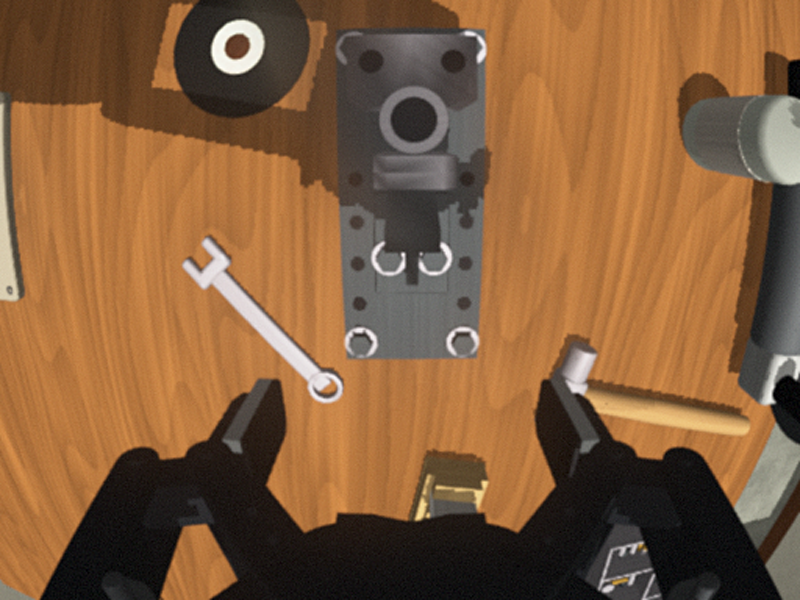

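View pics/chk3_top.png

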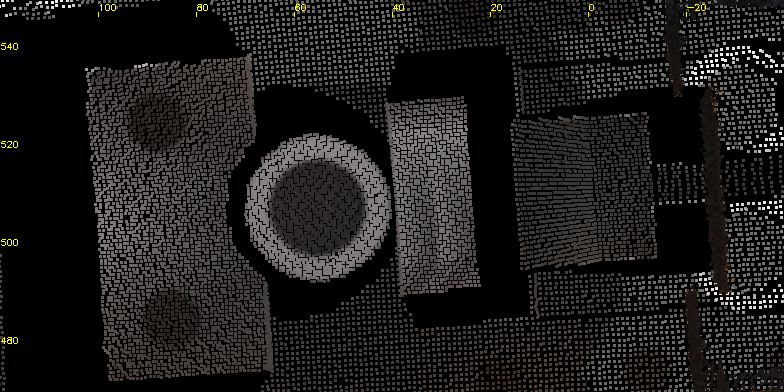

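Both plates stand against the tube, and the tube is seated in the vee at (507.6, 55.2). Next is the wedge.

send_rows(dp=[[12,-50,0],[25,-108,0],[38,-166,-10],[50,-215,-20],[56,-237,-30]], rot=[[0,0,-0.05],[0,0,-0.1],[0,0,-0.15],[0,0,-0.185],[0,0,-0.185]])

```text
time: 25.3
tool_pos: [565.5, -272.3, 191.8]
tcp_rot: [-179.9, 0.2, -6.5]
ft_force: [-0.3, -0.8, -0.0]
finger_gap: 85.3
```

send_rows(dp=[[0,-2,-20],[0,-2,-30],[0,-2,-30]], rot=[[0,0,0],[0,0,0],[0,0,0]])

```text
time: 25.68
tool_pos: [565.1, -270.9, 162.6]
tcp_rot: [-179.9, 0.2, -6.3]
ft_force: [0.1, 0.5, 0.0]
finger_gap: 84.8
```

```bash
python3 - <<'E'
from h import *
s,T=look("wr1")
t=(wcloud(s,T).reshape(-1,3)-T[:3,3])@T[:3,:3]+np.array([.95,.9,-.8])
w=t@T[:3,:3].T+T[:3,3]
p=w[(abs(w[:,0]-568)<30)&(w[:,1]>-310)&(w[:,1]<-245)&(w[:,2]>113)&(w[:,2]<120)]; print(np.median(p[:,2]),rect(p[:,:2]))
q=t[(abs(t[:,0])<30)&(abs(t[:,1])<35)&(t[:,2]>0)]; h=T[2,3]
print(T[2,3]-116)
E
```

```text
25.675 [ 565.12 -270.93  162.64] [-179.9     0.18   -6.28] [0.08 0.46 0.02]
115.84694846691991 (array([ 568.7, -276. ]), array([31.6, 40.5]), 83.43)
46.63684502067244
```

send_rows(dp=[[3,-4.2,-20],[3,-4.2,-50],[3,-4.2,-66],[3,-4.2,-66]], rot=[[0,0,-0.004],[0,0,-0.004],[0,0,-0.004],[0,0,-0.004]])

```text
time: 26.22
tool_pos: [567.9, -276.5, 96.6]
tcp_rot: [-179.9, 0.2, -6.6]
ft_force: [-1.1, -0.4, -0.1]
finger_gap: 85.2
```

send_rows(dp=[[0,0,0]], rot=[[0,0,0]])

```text
time: 26.35
tool_pos: [569.6, -277.5, 99.6]
tcp_rot: [180.0, -0.1, -6.6]
ft_force: [-0.9, -0.9, 0.6]
finger_gap: 84.9
```

send_rows(dp=[[-0.5,1.3,-3],[-0.5,1.3,-3],[-0.5,1.3,-3],[-0.5,1.3,-3],[-0.5,1.3,-3]], rot=[[0,0,0],[0,0,0],[0,0,0],[0,0,0],[0,0,0]], jaw=30, force=100)

```text
time: 26.98
tool_pos: [568.9, -276.1, 96.4]
tcp_rot: [180.0, -0.1, -6.6]
ft_force: [-1.0, 1.0, 5.6]
finger_gap: 38.7
```

```bash
cat >> h.py <<'E'
def wedgehand(s,T):
    t=(wcloud(s,T).reshape(-1,3)-T[:3,3])@T[:3,:3]+np.array([.95,.9,-.8])
    q=t[(abs(t[:,0])<17)&(abs(t[:,1])<24)&(t[:,2]>-32)&(t[:,2]<-10)]; top=np.median(q[:,2]); a=q[abs(q[:,2]-top)<1.5]
    print("top z",top.round(2),rect(a[:,:2]),"y",np.percentile(a[:,1],[1,99]).round(2))
    for z0 in range(-10,90,10):
        q=t[(abs(t[:,0])<12)&(t[:,1]<-8)&(t[:,1]>-26)&(t[:,2]>z0)&(t[:,2]<z0+10)]
        if len(q)>30: print(" flat z",z0,np.median(q[:,1]).round(2),len(q))
E
python3 - <<'E'
from h import *
s,T=look("wr2"); wedgehand(s,T)
E
```

```text
26.975 [ 568.92 -276.08   96.36] [ 1.7998e+02 -6.0000e-02 -6.5900e+00] [-1.04  1.04  5.57]
top z -19.35 (array([0. , 0.3]), array([32.9, 34. ]), 89.96) y [-15.43  15.  ]
 flat z -10 -15.37 495
 flat z 0 -15.4 438
 flat z 10 -15.6 374
 flat z 20 -15.74 304
 flat z 30 -15.91 267
 flat z 40 -16.1 225
 flat z 50 -20.36 617
```

View pics/wr2.png

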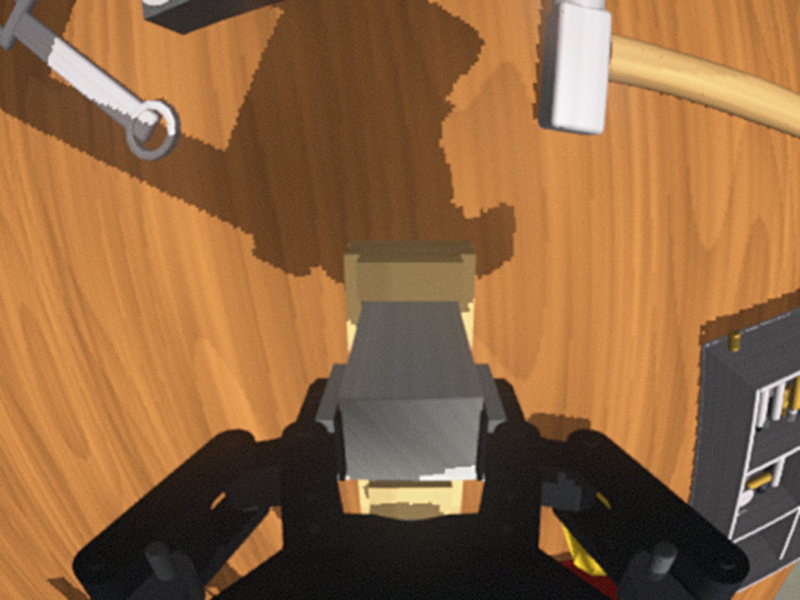

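send_rows(dp=[[0,0,15],[0,0,60],[-2,10,110],[-10,55,146],[-20,110,146]], rot=[[0,0,0],[0,0,0],[0,0,0],[0,0,0.04],[0,0,0.1]])

```text
time: 27.65
tool_pos: [550.0, -166.3, 246.6]
tcp_rot: [179.8, -0.4, -0.9]
ft_force: [0.3, 1.2, -3.2]
finger_gap: 38.7
```

send_rows(dp=[[-11,55,0],[-22,110,0],[-35,160,0],[-38,168,0],[-38,168,0]], rot=[[0,0,0.05],[0,0,0.088],[0,0,0.088],[0,0,0.088],[0,0,0.088]])

```text
time: 28.28
tool_pos: [510.4, 2.3, 241.9]
tcp_rot: [180.0, -0.0, 4.3]
ft_force: [-0.2, 0.2, -2.2]
finger_gap: 38.8
```

send_rows(dp=[[0,0,0],[0,0,0]], rot=[[0,0,0],[0,0,0]])

```text
time: 28.52
tool_pos: [510.7, 0.9, 241.5]
tcp_rot: [180.0, 0.0, 4.1]
ft_force: [-0.5, 0.2, -3.5]
finger_gap: 38.8
```

```bash
python3 - <<'E'
from h import *
s,T=look("wr3"); wedgehand(s,T)
t=(wcloud(s,T).reshape(-1,3)-T[:3,3])@T[:3,:3]+np.array([.95,.9,-.8])
w=t@T[:3,:3].T+T[:3,3]
p=w[(abs(w[:,0]-510)<25)&(w[:,1]>18)&(w[:,1]<46)&(w[:,2]>134)&(w[:,2]<146)]; print("plates top",len(p),np.median(p[:,2]),rect(p[:,:2]))
p=w[(abs(w[:,0]-507)<25)&(abs(w[:,1]-55)<25)&(w[:,2]>150)&(w[:,2]<165)]; c,r=cv2.minEnclosingCircle(p[:,:2].astype(np.float32)); print("tube",c,r)
E
```

```text
28.525 [510.71   0.9  241.52] [1.7999e+02 1.0000e-02 4.0800e+00] [-0.52  0.22 -3.52]
top z -19.35 (array([0. , 0.1]), array([32.8, 34. ]), 89.91) y [-15.55  15.07]
 flat z -10 -15.52 490
 flat z 0 -15.52 443
 flat z 10 -15.7 371
 flat z 20 -15.88 312
 flat z 30 -16.02 265
 flat z 40 -16.19 223
 flat z 50 -16.33 193
 flat z 60 -16.45 169
 flat z 70 -16.56 140
 flat z 80 -16.66 123
plates top 930 139.56336967369248 (array([510.3,  31.6]), array([39.7, 16.7]), 3.98)
tube (507.4511413574219, 55.29534149169922) 15.22034740447998
```

View pics/wr3.png

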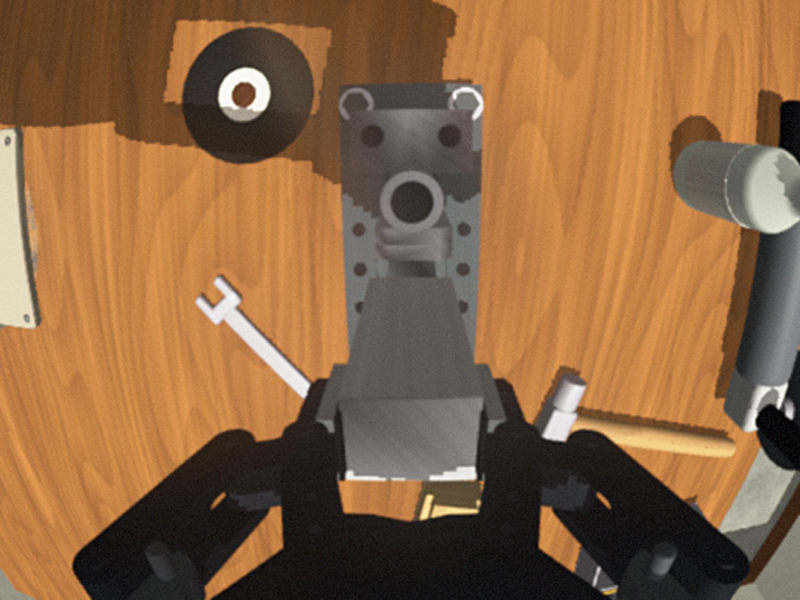

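send_rows(dp=[[1,5,0],[1,5,-15],[1,5,-35],[1,5,-55],[1,5,-60]], rot=[[-0.013,0,0.002],[-0.013,0,0.002],[-0.013,0,0.002],[-0.013,0,0.002],[-0.013,0,0.002]])

```text
time: 29.2
tool_pos: [510.0, 7.3, 178.9]
tcp_rot: [179.3, 0.3, 4.3]
ft_force: [-0.1, -0.1, -2.9]
finger_gap: 38.8
```

send_rows(dp=[[0,0,0],[0,0,0]], rot=[[0,0,0],[0,0,0]])

```text
time: 29.45
tool_pos: [512.1, 7.0, 182.5]
tcp_rot: [179.2, -0.0, 4.3]
ft_force: [0.1, 0.4, -2.7]
finger_gap: 38.6
```

```bash
python3 - <<'E'
from h import *
s,T=look("wr4"); wedgehand(s,T)
E
```

```text
29.45 [512.07   7.04 182.48] [ 1.7924e+02 -3.0000e-02  4.3000e+00] [ 0.11  0.39 -2.67]
top z -19.34 (array([0. , 0.1]), array([32.8, 34. ]), 89.92) y [-15.63  15.04]
 flat z -10 -15.51 495
 flat z 0 -15.53 437
 flat z 10 -15.71 369
 flat z 20 -15.87 307
 flat z 30 -16.06 263
 flat z 40 -20.6 643
```

View pics/wr4.png

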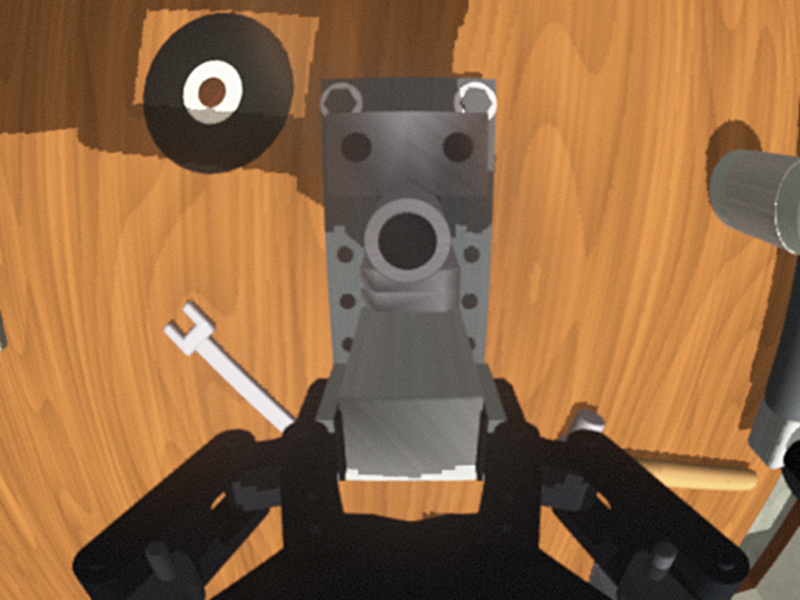

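send_rows(dp=[[-0.5,0,-8],[-0.5,0,-16],[-0.5,0,-22],[-0.5,0,-25]], rot=[[0,0,0],[0,0,0],[0,0,0],[0,0,0]])

```text
time: 30.0
tool_pos: [510.6, 7.3, 155.8]
tcp_rot: [179.3, 0.1, 4.3]
ft_force: [-0.2, 1.7, 0.1]
finger_gap: 38.7
```

send_rows(dp=[[0,0.7,-1],[0,1,-2.5],[0,1,-4]], rot=[[0,0,0],[0,0,0],[0,0,0]])

```text
time: 30.38
tool_pos: [511.3, 8.1, 153.0]
tcp_rot: [179.3, 0.0, 4.3]
ft_force: [-0.2, 0.4, 1.8]
finger_gap: 39.0
```

send_rows(dp=[[0,0.2,-1],[0,0.4,-2],[0,0.4,-3]], rot=[[0,0,0],[0,0,0],[0,0,0]])

```text
time: 30.75
tool_pos: [511.9, 8.5, 151.7]
tcp_rot: [179.2, -0.1, 4.3]
ft_force: [-6.5, 0.8, 15.4]
finger_gap: 38.8
```

send_rows(dp=[[0,0.2,-1],[-0.5,0.3,-1.8],[-0.8,0.3,-1.8],[-0.8,0.3,-1.8]], rot=[[0,0,0],[0,0,0],[0,0,0],[0,0,0]])

```text
time: 31.25
tool_pos: [512.0, 8.7, 151.1]
tcp_rot: [179.2, -0.2, 4.3]
ft_force: [-4.1, -0.0, 16.8]
finger_gap: 38.6
```

```bash
python3 - <<'E'
from h import *
from bench import r
s,T=look("fin1"); wedgehand(s,T)
t=(wcloud(s,T).reshape(-1,3)-T[:3,3])@T[:3,:3]+np.array([.95,.9,-.8])
w=t@T[:3,:3].T+T[:3,3]
p=w[(abs(w[:,0]-507)<25)&(abs(w[:,1]-55)<25)&(w[:,2]>150)&(w[:,2]<165)]; c,rr=cv2.minEnclosingCircle(p[:,:2].astype(np.float32)); print("tube",c,rr)
for i in range(4):
    look("fint"); 
print(r.sense()["wrist_torque"],r.sense()["qd"].round(2),r.sense()["finger_gap"])
from bench import vision
s=vision.snapshot("side"); cv2.imwrite("pics/side_fin.png",cv2.resize(s["pixels"][110:270,150:330,::-1],(720,640),interpolation=cv2.INTER_CUBIC)[:600])
E
```

```text
31.25 [512.02   8.72 151.11] [179.22  -0.21   4.3 ] [-4.09 -0.02 16.84]
top z -19.4 (array([-0. ,  0.1]), array([32.9, 34. ]), 89.92) y [-15.51  15.22]
 flat z -10 -15.5 487
 flat z 0 -15.56 505
 flat z 10 -20.58 831
tube (507.27947998046875, 55.889652252197266) 15.240336418151855
31.3 [512.03   8.71 151.13] [179.22  -0.21   4.3 ] [-4.63  1.19 16.96]
31.35 [512.05   8.71 151.14] [179.22  -0.21   4.3 ] [-3.01  1.49 17.21]
31.4 [512.05   8.69 151.14] [179.22  -0.21   4.3 ] [-4.12  1.11 18.46]
31.45 [512.05   8.69 151.15] [179.22  -0.21   4.3 ] [-3.44  1.56 16.22]
[ 0.08877685  1.11656431 -0.02567803] [0.14 0.08 0.04 0.06 0.03 0.  ] 38.856012483783424
```

View pics/fin1.png

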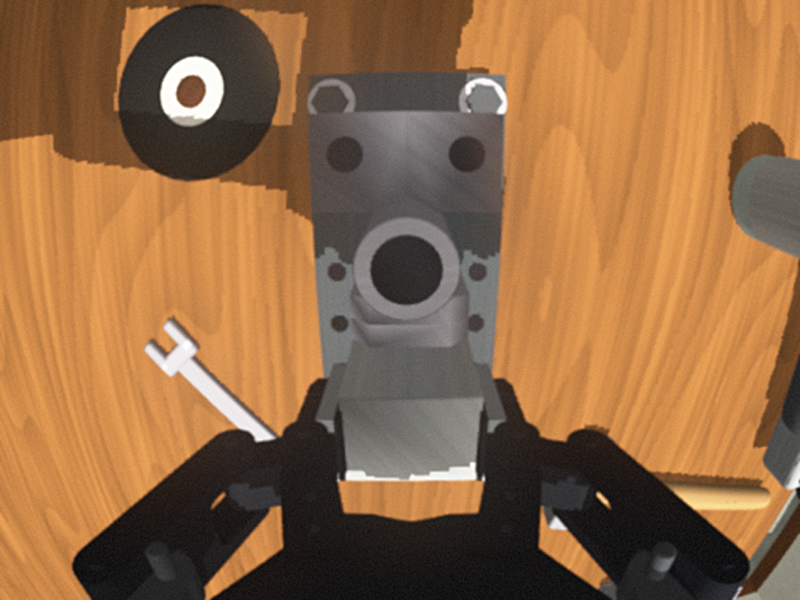

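View pics/side_fin.png

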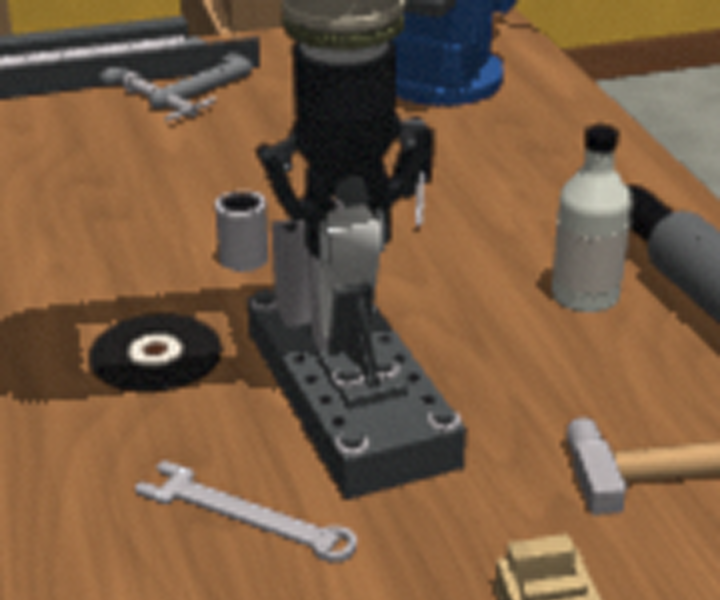

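send_rows(dp=[[0,0.2,-1],[0,0.3,-2],[0,0.3,-2],[0,0.3,-2],[0,0.3,-2]], rot=[[0,0,0],[0,0,0],[0,0,0],[0,0,0],[0,0,0]])

```text
time: 32.17
tool_pos: [512.5, 9.0, 150.0]
tcp_rot: [179.2, -0.3, 4.3]
ft_force: [-5.2, 0.6, 21.8]
finger_gap: 38.7
```

```bash
python3 - <<'E'
from h import *
from bench import r
for i in range(6): s,T=look("fin2")
wedgehand(s,T)
t=(wcloud(s,T).reshape(-1,3)-T[:3,3])@T[:3,:3]+np.array([.95,.9,-.8])
w=t@T[:3,:3].T+T[:3,3]
p=w[(abs(w[:,0]-507)<25)&(abs(w[:,1]-55)<25)&(w[:,2]>150)&(w[:,2]<165)]; c,rr=cv2.minEnclosingCircle(p[:,:2].astype(np.float32)); print("tube",c,rr,np.median(p[:,2]))
print(r.sense()["finger_gap"])
E
```

```text
32.175 [512.51   9.02 149.98] [179.21  -0.28   4.3 ] [-5.22  0.61 21.77]
32.225 [512.49   9.02 149.95] [179.21  -0.28   4.3 ] [-6.11  1.27 22.22]
32.275 [512.49   9.02 149.97] [179.21  -0.28   4.3 ] [-4.4   1.98 21.83]
32.325 [512.49   9.04 149.95] [179.21  -0.27   4.3 ] [-4.87  1.81 22.19]
32.375 [512.53   9.02 149.99] [179.21  -0.28   4.3 ] [-4.01  1.03 21.96]
32.425 [512.51   9.04 149.97] [179.21  -0.28   4.3 ] [-5.41  1.99 21.73]
top z -19.42 (array([ 0., -0.]), array([34., 33.]), 0.33) y [-15.59  15.36]
 flat z -10 -15.58 485
 flat z 0 -17.31 1030
 flat z 10 -19.73 255
tube (507.4400939941406, 55.61759948730469) 15.366064071655273 156.16717039078947
38.792763521237156
```

```bash
python3 - <<'E'
from bench import job
print(job.hand_in())
E
```

```text
the job is handed in; nothing more can be done
None
```

I stood the tube in the socket and put two packing plates against it one after the other, since I had measured the gap at about 22.5 mm. I then pushed the wedge down between the second plate and the stop until it went tight. I handed in at 32.4 s, still gripping the wedge (grip set to 100 N) and keeping the push on. No verdict was reported.

**Last checks before handing in:**
- **Push:** the wrist force held steady at about 22 N upward, so the wedge was being pushed down by about 25 N, counting its own weight.
- **Wedge:** it had not slipped in the fingers and was not moving. Its toe was about 20 mm above the base block, close to the 21 mm I predicted.
- **Tube:** its top was at the full-depth height (156 mm) and within about 1 mm of the vee axis.
- **Plates:** they stood on the block against the tube in the last overhead look, before the wedge went in. The wrist picture after the wedge first went tight still showed them in place.
- **Other things on the bench:** I touched none of them.

**Not checked or slightly off:**
- I could not measure the contact forces at the vee, stop and plate; I inferred them from the push.
- A small sideways force of about 5 N stayed at the wrist.
- The finger opening read about 1 to 2 mm under the true widths throughout.

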